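# Clipper combs under the disinfecting lamp

### The job

Get the clipper combs disinfected: hook the steel tray at the back of the counter by its far lip and drag it towards you, never lifting it off the counter, until it stands in front of the lamp hood's mouth, put every blue comb that lies on the counter into it, and slide it fully home under the hood. When the loaded tray is home, press the green button on the hood down and let it go. Leave the two small brown bottles where they stand.

Things in the scene. Friction and masses are not known exactly. Their poses are not given: they have to be found in the camera images.
- tray: the open stainless tray with dark perforations, loose, 0.3 to 0.6 kg, too wide to span with a gripper. Outside 140 mm (x) by 190 mm (y), walls 4 mm thick and 30 mm high all round; origin at the centre of its underside. It starts at the back of the counter, its +x wall (the far lip) away from the robot with at least 60 mm of free counter behind, its y roughly along the world's y
- tray_floor (a point): centre of the tray's inside floor, 4 mm above the tray's underside; axes as the tray's. Inside the walls the tray is 132 mm (x) by 182 mm (y)
- tray_handle (a point): middle of the outer face of the handle at the tray's +y (left) end: a black bar 82 mm long (along the tray's x), from 2 to 24 mm above the counter, its outer face 45 mm out from the tray's end wall, carried by two steel arms. Pushing this face slides the tray along its own -y
- hood_mouth (a point): middle, at counter height, of the mouth of the fixed white lamp hood at the right. +y points out of the mouth (left), x across it. Inside the passage is 156 mm wide, 62 mm high and 190 mm deep to a stop wall. The roof is 188 mm wide, its top 86 mm above the counter. Blue guide rails 22 mm high flare from the mouth, reaching 45 mm out, where they stand about 185 mm apart
- tray_home (a point): where tray_floor comes to lie when the tray is fully home against the stop; axes as the hood mouth's, the tray slides in along -y. All of the tray but its handle is then inside the hood
- start_button_top (a point): centre of the top of the green push button, 32 mm across, on the hood's roof; it is pressed straight down
- start_button (a joint): travel of the green button: 0 up, 0.006 m fully pressed at about 4 N; it springs back when let go
- amber_bottle: a small brown dropper bottle 33 mm across and 74 mm high, at the back, left of the tray, loose, not part of the job; its origin is at the centre of its underside
- comb_1_mid (a point): a blue plastic clipper guide comb, a low rigid block 33 mm (its x) by 45 mm (its y) by 13 mm high; the point is its centre, half-way up, axes along its sides. It lies on the counter at the left at the start; may be absent
- comb_2_mid (a point): a blue plastic clipper guide comb, a low rigid block 33 mm (its x) by 45 mm (its y) by 13 mm high; the point is its centre, half-way up, axes along its sides. It lies on the counter at the left at the start; may be absent
- comb_3_mid (a point): a blue plastic clipper guide comb, a low rigid block 33 mm (its x) by 45 mm (its y) by 13 mm high; the point is its centre, half-way up, axes along its sides. It lies on the counter at the left at the start; may be absent
- comb_4_mid (a point): a blue plastic clipper guide comb, a low rigid block 33 mm (its x) by 45 mm (its y) by 20 mm high; the point is its centre, half-way up, axes along its sides. It lies on the counter at the left at the start; may be absent
- comb_5_mid (a point): a blue plastic clipper guide comb, a low rigid block 33 mm (its x) by 45 mm (its y) by 20 mm high; the point is its centre, half-way up, axes along its sides. It lies on the counter at the left at the start; may be absent
- brown_vial: a brown bottle with a white cap, 33 mm across and 62 mm high, standing behind the hood (beyond it from the robot), loose, not part of the job; its origin is at the centre of its underside
- comb_6_mid (a point): a blue plastic clipper guide comb, a low rigid block 33 mm (its x) by 45 mm (its y) by 20 mm high; the point is its centre, half-way up, axes along its sides. It lies on the counter at the left at the start; may be absent

How it is judged (in metres and radians):
On the way, in this order (a step that is already met when the one before it is completed fails the run):
1. the tray is being dragged by its far lip: it has moved over 30 mm with the fingers touching it at the far (+x) wall (distance of tray from where it was at the start of the episode above 0.03 m and x of the grasp point in the frame of tray_floor above 0.05 m and contact force between the fingers and tray above 0.2 N), for 0.05 s.
2. the tray has been dragged from the back into line with the hood's mouth, still outside the hood (x of tray_floor in the frame of hood_mouth between -0.04 and 0.04 m and y of tray_floor in the frame of hood_mouth above 0.02 m), for 0.1 s.
3. the tray is fully home under the hood with every comb in it (x of tray_floor in the frame of tray_home between -0.02 and 0.02 m and y of tray_floor in the frame of tray_home below 0.012 m and x of comb_1_mid in the frame of tray_floor between -0.066 and 0.066 m and y of comb_1_mid in the frame of tray_floor between -0.091 and 0.091 m and z of comb_1_mid in the frame of tray_floor between 0 and 0.045 m and x of comb_2_mid in the frame of tray_floor between -0.066 and 0.066 m and y of comb_2_mid in the frame of tray_floor between -0.091 and 0.091 m and z of comb_2_mid in the frame of tray_floor between 0 and 0.045 m and x of comb_3_mid in the frame of tray_floor between -0.066 and 0.066 m and y of comb_3_mid in the frame of tray_floor between -0.091 and 0.091 m and z of comb_3_mid in the frame of tray_floor between 0 and 0.045 m and x of comb_4_mid in the frame of tray_floor between -0.066 and 0.066 m and y of comb_4_mid in the frame of tray_floor between -0.091 and 0.091 m and z of comb_4_mid in the frame of tray_floor between 0 and 0.045 m and x of comb_5_mid in the frame of tray_floor between -0.066 and 0.066 m and y of comb_5_mid in the frame of tray_floor between -0.091 and 0.091 m and z of comb_5_mid in the frame of tray_floor between 0 and 0.045 m and x of comb_6_mid in the frame of tray_floor between -0.066 and 0.066 m and y of comb_6_mid in the frame of tray_floor between -0.091 and 0.091 m and z of comb_6_mid in the frame of tray_floor between 0 and 0.045 m), for 0.2 s.
4. the green button has been pressed down (value of joint start_button above 0.004 m), for 0.05 s.
At the end, for the whole second after the job is handed in: the tray's floor centre is within 12 mm of its home against the stop and within 20 mm of the hood's middle line, every comb present lies with its centre inside the tray's walls and less than 45 mm above its floor, the button is up again, and all is at rest (all of step 3 and value of joint start_button below 0.002 m and linear speed of tray below 0.02 m/s); the robot touches nothing.
It fails at once if the tray is lifted off the counter (its floor centre more than 20 mm up) or tipped by more than 0.2 rad (height (world z) of tray_floor above 0.024 m or angle between tray_floor's own z axis and vertical above 0.2 rad).
It fails at once if the brown bottle left of the tray is moved by more than 30 mm or knocked over (distance of amber_bottle from where it was at the start of the episode above 0.03 m or angle between amber_bottle's own z axis and vertical above 0.5 rad).
It fails at once if the brown bottle behind the hood is moved by more than 30 mm or knocked over (distance of brown_vial from where it was at the start of the episode above 0.03 m or angle between brown_vial's own z axis and vertical above 0.5 rad).
Of comb_1, comb_2, comb_3, comb_4, comb_5, comb_6 only 4 to 6 are there at a start; the rules pass over those that are not, and their reading is None.
At some moment in a run one of comb_1, comb_2, comb_3, comb_4, comb_5, comb_6 may be knocked a few centimetres aside while the robot is not near it.
Once in a run the grip may slacken for a moment while it holds something.
It also fails if it takes over 210 s, if anything falls off the work surface, if the arm or the gripper's body presses on something with over 40 N, if the wrist force passes 120 N, or if a joint passes its speed limit or range.

### The arm

A 6-joint arm with a two-finger parallel gripper is mounted at the origin on a cart in front of the work surface, level with it; the furniture and walls round the work are solid. World frame = base frame: x ahead of the robot, y to its left, z up, the work surface at z = 0. Lengths are in m, angles in degrees, forces in N, time in s.
With the tool pointing down it reaches from about 0.275 to 0.725 m from the base axis. Payload 5.6 kg.
Tool frame: the origin (TCP) lies on the centre line of the jaws, within the pads' length; the fingertips stand 19 mm ahead of it and the grasp point (between the pads) is the TCP; z points along the fingers, y is the line along which they close (so a half turn about z gives the same grasp; the last joint's range is limited). The gripper opens to 85 mm and grips with 20 to 120 N. Pads are 22 mm wide; open, the fingers measure 114 mm over their backs; the gripper's body (76 mm by 85 mm) begins 54 mm behind the grasp point. The pads swing forward as they close: fully open they stand 13 mm farther back than shut.
Start: joints at [-52.907, 14.616, 6.199, 0, -81.583, -16.306], TCP at [0.195, -0.514, 0.22] pointing down, gripper open.
Joint ranges: [-168.99, 168.99], [-69.2, 112.95], [-62.41, 85.93], [-164.36, 98.24], [-168.68, -3.75], [-174.98, 174.98]. Speed limits (degrees/s): [147.25, 147.25, 180, 180, 180, 180].

### API

Orientations are given as [roll, pitch, yaw] about the fixed x, y, z axes, in that order (R = Rz(yaw) Ry(pitch) Rx(roll)).
In Python, from workcell import arm gives the robot as it stands.
- The arm moves only by the tool arm_command, never from a script. Its argument "deltas" is a list of rows, each an object with "claw": the opening, from 0 (shut) to 1 (fully open); "linear": the shift along the tool's x, y, z normalised to -1 to 1, where 1 is 20 cm, a list of three; "rotation": the turn, a rotation vector about the tool's x, y, z normalised to -1 to 1, where 1 is 60 degrees, a list of three. In form: [{"claw": claw, "linear": [x, y, z], "rotation": [ax, ay, az]}, ...]. A call has 1 to 8 rows; each row is the pose to reach, as a shift and turn from the pose commanded when the call began, along the tool's axes at that moment; what a row does not reach only later rows make up. A row lasts 1/12 s, in which the tool goes at most 41.7 mm and 7.16 degrees, less where a joint would pass 70% of its speed; a pose out of reach is approached as far as the arm can. A call with a number of a shift or a turn outside -1 to 1 is refused whole. A call with a gripper value outside its range is refused whole. The fingers move at their own pace and stop on an object; "force" is the grip in N (left out, the last holds). Time passes only in rows, so rows that repeat a pose let the fingers close. It gives the time, the measured TCP pose, the force, the opening and the grip force at its end, in the units of the state.
- arm.state(): the state, without advancing time (a new reading comes with each control period).
- arm.camera(name): name is "scene" or "top"; returns a dict with "img" (480x640x3 uint8, red, green, blue), "vfov" (degrees; the focal length in pixels is half the picture's height over the tangent of half this angle, whatever the lens; pixels are square), "cx", "cy" (the principal point, pixels), "R" (3x3) and "t" (3): a world point X has camera coordinates R X + t. Camera axes: x right, y down, z forward; pixel columns grow to the right and rows downward; lengths in m; the calibration is good to about 2 mm. A picture is of the moment at which its call begins. There is no depth.
- arm.finish_job(): hands the job in; it is judged then, once.
The state is a dict: "t": time; "joints": joint angles; "joint_velocities": joint speeds; "joint_efforts": joint torques, N m; "tcp_pos": TCP position; "tool_rot": TCP orientation; "wrist_force": force on the tool from outside, world axes, zero at the start; "torque": the same for the moment, N m; "grip_width": opening from 0.0 (shut) to 1.0 (fully open); "gripper_force": force on a finger pad.
Only numpy, scipy, OpenCV 4.12 (cv2) and the standard library are available. Lean on these libraries where they do the work, as an engineer would, in place of code of your own. Each camera call takes 0.05 s, during which the arm holds its last target. There are 200 camera calls.

## Working session

There is one attempt and no reset: what is moved stays moved. The work goes in short steps, Python scripts to look and compute and a tool call to move; the robot and the scene stay as the last step left them, time stands still between calls to the robot, and variables do not carry over. Pictures are saved under pics/ and viewed, at most 16 in all, crops included, and the job is handed in when it is done.

Besides the shell and the picture viewer there is one more tool, called after "Call:" in YAML: its name, and indented under it one key for each argument. arm_command: Moves the arm, as the interface text tells. Its arguments: {"type":"object","properties":{"deltas":{"type":"array","items":{"type":"object","properties":{"claw":{"type":"number"},"linear":{"type":"array","items":{"type":"number"}},"rotation":{"type":"array","items":{"type":"number"}}}}},"force":{"type":"number"}},"required":["deltas"]}

```bash
mkdir -p pics; ls; python3 - <<'E'
from workcell import arm
import cv2
print(arm.state())
for n in("scene","top"):
    c=arm.camera(n); cv2.imwrite(f"pics/{n}0.png",c["img"][:,:,::-1]); print(n,c["vfov"],c["cx"],c["cy"],c["R"],c["t"])
E
```

```text
pics
{'t': 0.0, 'joints': array([-5.29074208e+01,  1.46532419e+01,  6.12912524e+00, -2.67097616e-02,
       -8.15831149e+01, -1.63047686e+01]), 'joint_velocities': array([-0.05265587,  0.13106484, -0.05881801,  0.00276351, -0.08238557,
        0.03954024]), 'joint_efforts': array([-1.54916083e-04, -3.86634135e+01,  2.37936205e+01,  5.36512166e+00,
       -6.10665258e-03, -5.06317292e-06]), 'tcp_pos': array([ 0.19504628, -0.51369024,  0.21948464]), 'tool_rot': array([ 1.79889664e+02, -4.75276749e-03, -1.59216119e+02]), 'wrist_force': array([ 0.10486467,  0.4511103 , -0.84158967]), 'torque': array([-0.00596252,  0.01378557,  0.03343642]), 'gripper_force': 0.0, 'grip_width': 1.0023424198382271}
scene 57.432934906095156 323.6061401681393 242.62190901048038 [[-0.74504289 -0.66686377 -0.01427597]
 [-0.39865685  0.46234841 -0.79202693]
 [ 0.53477454 -0.58440282 -0.61031921]] [0.44688104 0.24899129 0.64683494]
top 52.52590271798441 316.1945327813254 237.7803588430282 [[-2.95775444e-02 -9.99562407e-01 -4.04378074e-04]
 [-9.74328273e-01  2.89211776e-02 -2.23266616e-01]
 [ 2.23180611e-01 -6.20968127e-03 -9.74757331e-01]] [0.08223001 0.57567716 1.09223444]
```

View pics/top0.png

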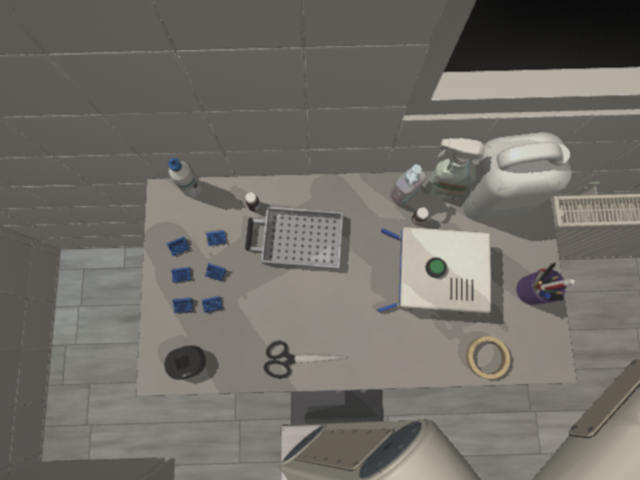

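View pics/scene0.png

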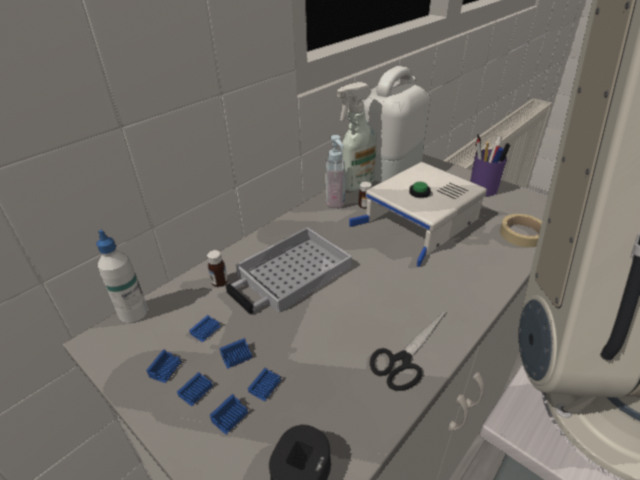

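The top view shows six blue combs, at pixels (178,246), (217,238), (181,275), (216,272), (183,305) and (212,304). The tray is centred near (304,239) with its handle at (250,235). The hood spans (400–490, 228–312) with the button at (437,267). The brown bottles are at (252,201) and (421,215).

```bash
cat > h.py <<'E'
from workcell import arm
import cv2, numpy as np
from scipy.spatial.transform import Rotation as Ro
np.set_printoptions(precision=4,suppress=True)
def ray(c,p):
    f=240/np.tan(np.radians(c["vfov"]/2)); R=np.array(c["R"]);t=np.array(c["t"])
    p=np.atleast_2d(p).astype(float)
    d=np.c_[(p[:,0]-c["cx"])/f,(p[:,1]-c["cy"])/f,np.ones(len(p))]@R
    return -R.T@t,d
def plane(c,p,z):
    o,d=ray(c,p); return o+d*((z-o[2])/d[:,2])[:,None]
def pix(c,X):
    f=240/np.tan(np.radians(c["vfov"]/2)); q=np.array(c["R"])@X+c["t"]; return f*q[:2]/q[2]+[c["cx"],c["cy"]]
def tri(c1,p1,c2,p2):
    o1,d1=ray(c1,p1);o2,d2=ray(c2,p2); s,_,_,_=np.linalg.lstsq(np.c_[d1[0],-d2[0]],o2-o1,rcond=None)
    a=o1+d1[0]*s[0];b=o2+d2[0]*s[1]; return (a+b)/2,np.linalg.norm(a-b)
def blobs(c,lo,hi,amin,amax,roi=None):
    m=cv2.inRange(cv2.cvtColor(c["img"],cv2.COLOR_RGB2HSV),lo,hi)
    if roi is not None:
        k=np.zeros_like(m);x0,y0,x1,y1=roi;k[y0:y1,x0:x1]=255;m&=k
    if amin>20: m=cv2.morphologyEx(m,cv2.MORPH_CLOSE,np.ones((5,5)))
    cs,_=cv2.findContours(m,cv2.RETR_EXTERNAL,cv2.CHAIN_APPROX_NONE)
    return [k for k in cs if amin<=cv2.contourArea(k)<=amax]
def rect(c,k,z):
    w=plane(c,k.reshape(-1,2),z)[:,:2]; r=cv2.minAreaRect((w*1000).astype(np.float32)); return r
def combs(c,z=.01):
    out=[]
    for k in blobs(c,(105,120,40),(125,255,255),80,2000):
        r=rect(c,k,z); (cx,cy),(a,b),an=r
        if a<b: an+=90      # angle of long side (comb y) in world
        out.append((cx,cy,max(a,b),min(a,b),(an+90)%180-90))
    return out
E
python3 - <<'E'
from h import *
t=arm.camera("top");s=arm.camera("scene")
for o in combs(t): print("comb",np.round(o,1))
sb=blobs(s,(105,120,40),(125,255,255),80,3000)
for k in sb: print("scene",np.round(rect(s,k,.01)[0],1),cv2.contourArea(k))
g=[ (blobs(c,(45,80,30),(90,255,255),15,3000)) for c in(t,s)]
for c,b in zip((t,s),g):
  for k in b: print("green",cv2.minAreaRect(k),plane(c,[cv2.minAreaRect(k)[0]],.1))
im=t["img"][195:325,235:500]
cv2.imwrite("pics/c1.png",cv2.resize(im,None,fx=3,fy=3,interpolation=cv2.INTER_CUBIC)[:,:,::-1])
E
```

```text
comb [434.  393.1  41.   27.8 -87.3]
comb [434.8 321.7  40.   27.2 -77.6]
comb [508.8 399.4  41.8  28.5 -82.8]
comb [512.3 316.4  40.7  27.1  70. ]
comb [580.  409.3  42.2  32.4 -69.7]
comb [598.8 314.9  41.9  29.3 -81.9]
scene [433.9 394. ] 718.5
scene [506.6 402. ] 535.0
scene [432.1 325.5] 510.0
scene [580.3 411. ] 561.0
scene [512.9 316.8] 494.5
scene [596.7 318.5] 365.0
scene [978.1 314. ] 208.5
scene [ 597.8 -120.5] 102.5
scene [ 553.2 -211.6] 102.0
green ((436.5, 266.0), (12.0, 13.0), 90.0) [[ 0.4959 -0.2063  0.1   ]]
green ((121.85599517822266, 285.47296142578125), (6.178756237030029, 27.84074592590332), 70.90650939941406) [[0.7    0.3911 0.1   ]]
green ((419.5, 187.5), (9.0, 15.0), 90.0) [[ 0.4955 -0.204   0.1   ]]
```

View pics/c1.png

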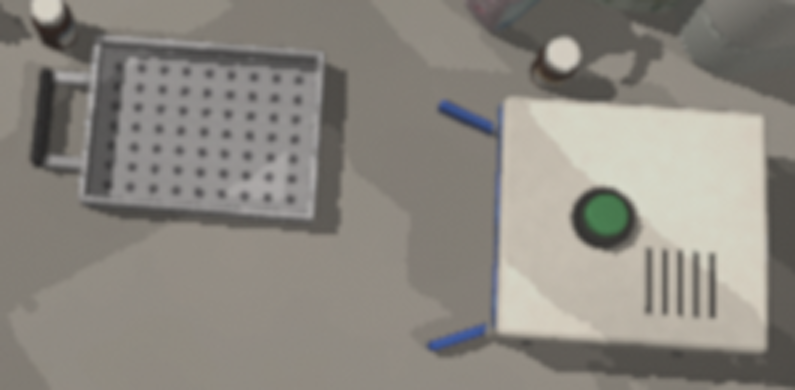

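The crop (3x, offset 235,195) gives the tray rim corners as (99,40), (324,53), (312,217), (82,203). The hood roof corners are (502,97), (765,115), (767,350), (494,334).

```bash
python3 - <<'E'
from h import *
t=arm.camera("top")
def P(l,z): return plane(t,np.array(l)/3+[235-1/3,195-1/3],z)
def info(n,w):
    print(n,w[:,:2]*1000,"ctr",w.mean(0)*1000)
w=P([(99,40),(324,53),(312,217),(82,203)],.03); info("tray",w)
e=(w[0]+w[3]-w[1]-w[2])/2; print("tray y axis dir",np.degrees(np.arctan2(e[1],e[0]))-90,np.linalg.norm(e), "xlen",np.linalg.norm(w[0]+w[1]-w[2]-w[3])/2)
w=P([(502,97),(765,115),(767,350),(494,334)],.086); info("hood",w)
m=(w[0]+w[3])/2; x=w[0]-w[3]; print("mouth",m,"hood yaw",np.degrees(np.arctan2(x[1],x[0])), np.linalg.norm(x), "yaw2",np.degrees(np.arctan2(*(w[0]+w[3]-w[1]-w[2])[[1,0]]))-90)
info("railends",P([(440,105),(432,347)],.02))
info("handle",P([(40,72),(36,162)],.024))
info("bottles",P([(48,10)],.074)); info("vial",P([(563,53)],.062))
E
```

```text
tray [[665.4737 183.3747]
 [648.7443  -2.7061]
 [511.7697  12.7015]
 [528.7284 198.1164]] ctr [588.679   97.8716  30.    ]
tray y axis dir -5.181536309425681 0.18651004932838183 xlen 0.13768766287783693
hood [[ 593.0469 -136.7985]
 [ 572.5027 -340.8583]
 [ 391.1939 -322.5199]
 [ 409.2201 -118.0618]] ctr [ 491.4909 -229.5596   86.    ]
mouth [ 0.5011 -0.1274  0.086 ] hood yaw -5.8198392170122935 0.1847791445451241 yaw2 -5.393620670082555
railends [[604.0532 -97.4857]
 [405.739  -79.2891]] ctr [504.8961 -88.3874  20.    ]
handle [[641.0847 233.0736]
 [564.9418 236.2133]] ctr [603.0133 234.6434  24.    ]
bottles [[678.6423 219.8745]] ctr [678.6423 219.8745  74.    ]
vial [[ 633.9769 -192.9225]] ctr [ 633.9769 -192.9225   62.    ]
```

```bash
cat >> h.py <<'E'
def plan(*wps):
    """wps (x,y,z mm,yaw): prints each leg as tool-frame delta from previous waypoint"""
    s=arm.state(); p=np.array(s["tcp_pos"])*1000; y=s["tool_rot"][2]
    print("now t%.2f"%s["t"],np.round(p,1),"rot",np.round(s["tool_rot"],1),"grip %.3f %.1f"%(s["grip_width"],s["gripper_force"]),"wf",np.round(s["wrist_force"],1),"j6 %.0f"%s["joints"][5])
    for w in wps:
        R=Ro.from_euler("xyz",[180,0,y],degrees=True)
        d=R.inv().apply(np.array(w[:3])-p)/200
        dy=((w[3]-y+180)%360-180)
        n=max(np.linalg.norm(d)*200/41.7,abs(dy)/7.16)
        print(w,"lin",np.round(d,3),"rotz",round(-dy/60,3),"rows %.1f"%n, "BIG" if max(abs(d).max(),abs(dy)/60)>1 else "")
        p=np.array(w[:3],float); y=w[3]
E
python3 - <<'E'
from h import *
plan((330,-360,220,-138),(460,-200,220,-117),(580,-40,220,-96),(655,92,150,-95.7),(655,92,29,-95.7))
E
```

```text
now t0.25 [ 195.1 -514.   220. ] rot [ 180.    -0.  -159.2] grip 1.001 0.0 wf [-0.1  0.9  0.3] j6 -16
(330, -360, 220, -138) lin [-0.904  0.481 -0.   ] rotz -0.354 rows 4.9 
(460, -200, 220, -117) lin [-1.018  0.16   0.   ] rotz -0.35 rows 4.9 BIG
(580, -40, 220, -96) lin [-0.985 -0.171 -0.   ] rotz -0.35 rows 4.8 
(655, 92, 150, -95.7) lin [-0.696 -0.304  0.35 ] rotz -0.005 rows 4.0 
(655, 92, 29, -95.7) lin [ 0.    -0.     0.605] rotz -0.0 rows 2.9
```

Call:
arm_command:
  deltas:
    - {"claw":0.4,"linear":[-0.9,0.48,0],"rotation":[0,0,-0.35]}
    - {"claw":0.4,"linear":[-0.9,0.48,0],"rotation":[0,0,-0.35]}
    - {"claw":0.4,"linear":[-0.9,0.48,0],"rotation":[0,0,-0.35]}
    - {"claw":0.4,"linear":[-0.9,0.48,0],"rotation":[0,0,-0.35]}
    - {"claw":0.4,"linear":[-0.9,0.48,0],"rotation":[0,0,-0.35]}
    - {"claw":0.4,"linear":[-0.9,0.48,0],"rotation":[0,0,-0.35]}

```text
t: 0.75
tcp_pos: [0.3328, -0.3566, 0.2204]
tool_rot: [-180.0, 0.1, -137.9]
wrist_force: [-0.0, -0.1, 0.8]
grip_width: 0.392
gripper_force: 0.0
```

Call:
arm_command:
  deltas:
    - {"claw":0.4,"linear":[-1,0.16,0],"rotation":[0,0,-0.35]}
    - {"claw":0.4,"linear":[-1,0.16,0],"rotation":[0,0,-0.35]}
    - {"claw":0.4,"linear":[-1,0.16,0],"rotation":[0,0,-0.35]}
    - {"claw":0.4,"linear":[-1,0.16,0],"rotation":[0,0,-0.35]}
    - {"claw":0.4,"linear":[-1,0.16,0],"rotation":[0,0,-0.35]}
    - {"claw":0.4,"linear":[-1,0.16,0],"rotation":[0,0,-0.35]}

```text
t: 1.25
tcp_pos: [0.4602, -0.1993, 0.2197]
tool_rot: [180.0, 0.1, -116.9]
wrist_force: [-0.3, -1.0, 0.6]
grip_width: 0.398
gripper_force: 0.0
```

Call:
arm_command:
  deltas:
    - {"claw":0.4,"linear":[-0.98,-0.17,0],"rotation":[0,0,-0.35]}
    - {"claw":0.4,"linear":[-0.98,-0.17,0],"rotation":[0,0,-0.35]}
    - {"claw":0.4,"linear":[-0.98,-0.17,0],"rotation":[0,0,-0.35]}
    - {"claw":0.4,"linear":[-0.98,-0.17,0],"rotation":[0,0,-0.35]}
    - {"claw":0.4,"linear":[-0.98,-0.17,0],"rotation":[0,0,-0.35]}
    - {"claw":0.4,"linear":[-0.98,-0.17,0],"rotation":[0,0,-0.35]}

```text
t: 1.75
tcp_pos: [0.5794, -0.0403, 0.2186]
tool_rot: [179.9, 0.0, -96.0]
wrist_force: [-0.8, -1.1, -0.3]
grip_width: 0.402
gripper_force: 0.0
```

```bash
python3 - <<'E'
from h import *
plan((655,92,130,-95.7),(655,92,60,-95.7),(655,92,29,-95.7))
E
```

```text
now t1.75 [579.4 -40.3 218.6] rot [179.9   0.  -96. ] grip 0.402 0.0 wf [-0.8 -1.1 -0.3] j6 -17
(655, 92, 130, -95.7) lin [-0.697 -0.307  0.443] rotz -0.005 rows 4.2 
(655, 92, 60, -95.7) lin [ 0.   -0.    0.35] rotz -0.0 rows 1.7 
(655, 92, 29, -95.7) lin [ 0.    -0.     0.155] rotz -0.0 rows 0.7
```

Call:
arm_command:
  deltas:
    - {"claw":0.4,"linear":[-0.697,-0.307,0.443],"rotation":[0,0,0]}
    - {"claw":0.4,"linear":[-0.697,-0.307,0.443],"rotation":[0,0,0]}
    - {"claw":0.4,"linear":[-0.697,-0.307,0.443],"rotation":[0,0,0]}
    - {"claw":0.4,"linear":[-0.697,-0.307,0.443],"rotation":[0,0,0]}
    - {"claw":0.4,"linear":[-0.697,-0.307,0.443],"rotation":[0,0,0]}
    - {"claw":0.4,"linear":[-0.697,-0.307,0.443],"rotation":[0,0,0]}

```text
t: 2.25
tcp_pos: [0.6525, 0.0892, 0.1279]
tool_rot: [179.7, -0.1, -96.1]
wrist_force: [-0.8, -0.6, 1.3]
grip_width: 0.402
gripper_force: 0.0
```

Call:
arm_command:
  deltas:
    - {"claw":0.4,"linear":[0,0,0.2],"rotation":[0,0,0]}
    - {"claw":0.4,"linear":[0,0,0.35],"rotation":[0,0,0]}
    - {"claw":0.4,"linear":[0,0,0.45],"rotation":[0,0,0]}
    - {"claw":0.4,"linear":[0,0,0.5],"rotation":[0,0,0]}
    - {"claw":0.4,"linear":[0,0,0.5],"rotation":[0,0,0]}
    - {"claw":0.4,"linear":[0,0,0.5],"rotation":[0,0,0]}

```text
t: 2.75
tcp_pos: [0.6539, 0.0866, 0.0332]
tool_rot: [-179.9, -0.0, -96.2]
wrist_force: [0.1, -0.7, 1.8]
grip_width: 0.397
gripper_force: 0.0
```

```bash
python3 - <<'E'
from h import *
plan()
c=arm.camera("top");s=arm.camera("scene")
a=cv2.resize(c["img"][170:290,235:365],None,fx=3,fy=3,interpolation=cv2.INTER_CUBIC)
b=cv2.resize(s["img"][190:310,220:370],(450,360),interpolation=cv2.INTER_CUBIC)
cv2.imwrite("pics/c2.png",np.hstack([a[:,:345],b])[:,:,::-1])
E
```

```text
now t2.75 [653.9  86.6  33.2] rot [-179.9   -0.   -96.2] grip 0.397 0.0 wf [ 0.1 -0.7  1.8] j6 -27
```

View pics/c2.png

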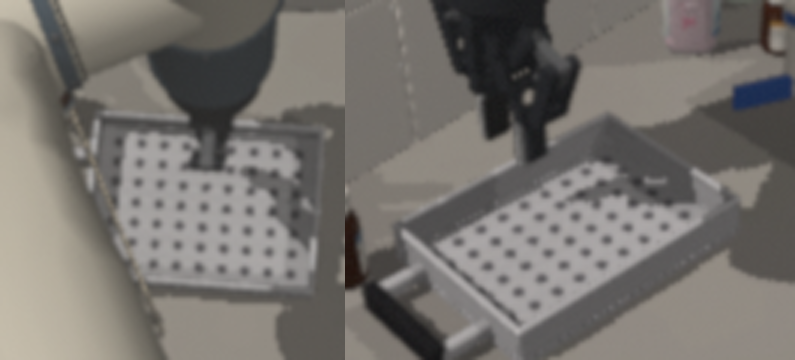

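The fingers straddle the far wall: in the top crop at (208,140), and in the scene crop one finger is inside and one behind. I'll close on it.

Call:
arm_command:
  deltas:
    - {"claw":0.4,"linear":[0,0,0.01],"rotation":[0,0,0]}
    - {"claw":0.0,"linear":[0,0,0.01],"rotation":[0,0,0]}
    - {"claw":0.0,"linear":[0,0,0.01],"rotation":[0,0,0]}
    - {"claw":0.0,"linear":[0,0,0.01],"rotation":[0,0,0]}
    - {"claw":0.0,"linear":[0,0,0.01],"rotation":[0,0,0]}
    - {"claw":0.0,"linear":[0,0,0.01],"rotation":[0,0,0]}
    - {"claw":0.0,"linear":[0,0,0.01],"rotation":[0,0,0]}
  force: 60

```text
t: 3.43
tcp_pos: [0.6532, 0.0873, 0.0298]
tool_rot: [-180.0, -0.0, -96.2]
wrist_force: [0.1, -0.2, -0.1]
grip_width: -0.002
gripper_force: 0.0
```

Call:
arm_command:
  deltas:
    - {"claw":0,"linear":[0.03,0,0],"rotation":[0,0,0]}
    - {"claw":0,"linear":[0.06,0,0],"rotation":[0,0,0]}
    - {"claw":0,"linear":[0.09,0,0],"rotation":[0,0,0]}
    - {"claw":0,"linear":[0.12,0,0],"rotation":[0,0,0]}
    - {"claw":0,"linear":[0.15,0,0],"rotation":[0,0,0]}
    - {"claw":0,"linear":[0.18,0,0],"rotation":[0,0,0]}
    - {"claw":0,"linear":[0.21,0,0],"rotation":[0,0,0]}
    - {"claw":0,"linear":[0.225,0,0],"rotation":[0,0,0]}

```text
t: 4.1
tcp_pos: [0.6482, 0.0415, 0.0299]
tool_rot: [180.0, -0.0, -96.3]
wrist_force: [-0.0, 0.2, -0.1]
grip_width: -0.001
gripper_force: 0.0
```

```bash
python3 - <<'E'
from h import *
plan()
c=arm.camera("top");s=arm.camera("scene")
a=cv2.resize(c["img"][170:290,235:375],None,fx=3,fy=3,interpolation=cv2.INTER_CUBIC)
b=cv2.resize(s["img"][190:310,230:350],(360,360),interpolation=cv2.INTER_CUBIC)
cv2.imwrite("pics/c3.png",np.hstack([a,b])[:,:,::-1])
E
```

```text
now t4.10 [648.2  41.5  29.9] rot [180.   -0.  -96.3] grip -0.001 0.0 wf [-0.   0.2 -0.1] j6 -24
```

View pics/c3.png

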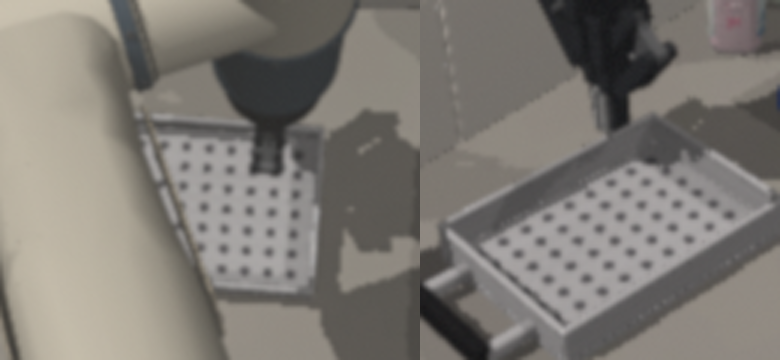

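Both views show the tray unmoved and the fingers shut on nothing. I need to find where the fingertips are relative to the wall.

```bash
python3 - <<'E'
from h import *
c=arm.camera("top");s=arm.camera("scene")
for X in((.648,.0415,.011),(.648,.0415,.030),(.648,.0415,.084),(.654,.045,.03),(.654,.045,.0)):
    X=np.array(X);a=pix(c,X);b=pix(s,X);print(X,"topcrop",(a-[235,170])*3,"scenecrop",(b-[230,190])*3)
a=cv2.resize(c["img"][190:240,290:350],(600,500),interpolation=cv2.INTER_CUBIC)
cv2.imwrite("pics/c4.png",a[:,:,::-1])
# tray rim pts in c3: TR top, scene corners
C=lambda u,v:(np.array([u,v])/3+[234.67,169.67]); S=lambda u,v:(np.array([u,v])/3+[229.67,189.67])
print("far right corner", tri(c,C(323,128),s,S(653-420,117)))
print("near right corner", tri(c,C(312,293),s,S(773-420,195)))
print("near right rim plane", plane(c,[C(312,291)],.03),plane(s,[S(353,195)],.03),plane(s,[S(233,117)],.03))
E
```

```text
[0.648  0.0415 0.011 ] topcrop [269.2677 135.5604] scenecrop [193.78   159.4181]
[0.648  0.0415 0.03  ] topcrop [269.6524 129.3938] scenecrop [192.3436 138.6369]
[0.648  0.0415 0.084 ] topcrop [270.8131 110.7876] scenecrop [188.0629  76.7076]
[0.654 0.045 0.03 ] topcrop [265.1862 122.539 ] scenecrop [183.0583 137.5923]
[0.654 0.045 0.   ] topcrop [264.6902 132.3429] scenecrop [185.4832 170.158 ]
far right corner (array([ 0.6501, -0.0022,  0.0253]), np.float64(4.061155109973435e-05))
near right corner (array([0.5144, 0.0153, 0.0324]), np.float64(0.00917178368925532))
near right rim plane [[0.5126 0.0127 0.03  ]] [[0.5205 0.015  0.03  ]] [[0.6455 0.0025 0.03  ]]
```

View pics/c4.png

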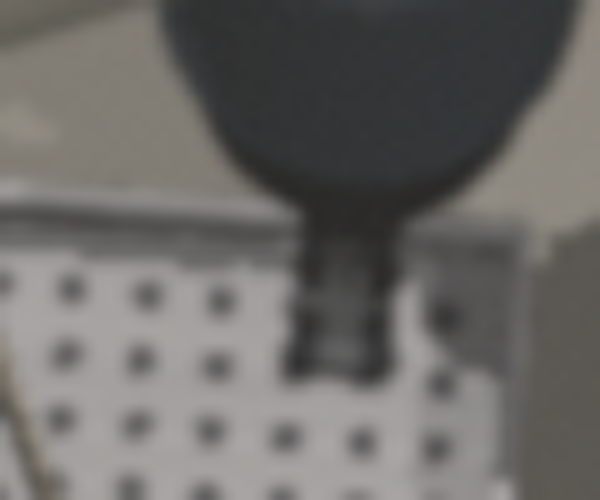

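```bash
python3 - <<'E'
from h import *
c=arm.camera("top");s=arm.camera("scene")
print(tri(c,(290+338/10,190+380/10),s,(230+192/3,190+128/3)))
for z in(0.004,.03,.05,.08): print(z,plane(c,[(323.8,228)],z),plane(s,[(294,232.7)],z))
st=arm.state();print(st["joints"],st["tcp_pos"],st["tool_rot"])
b=cv2.resize(s["img"][130:250,250:350],(600,720)[:2],interpolation=cv2.INTER_CUBIC)[:600]
cv2.imwrite("pics/c5.png",cv2.resize(s["img"][110:250,240:380],(600,600),interpolation=cv2.INTER_CUBIC)[:,:,::-1])
E
```

```text
(array([0.6134, 0.0548, 0.061 ]), np.float64(0.027606705625957188))
0.004 [[0.6166 0.0448 0.004 ]] [[0.6834 0.0084 0.004 ]]
0.03 [[0.6101 0.0454 0.03  ]] [[0.6573 0.0325 0.03  ]]
0.05 [[0.6051 0.0459 0.05  ]] [[0.6372 0.0511 0.05  ]]
0.08 [[0.5976 0.0466 0.08  ]] [[0.6071 0.079  0.08  ]]
[ 17.5228  32.0739   4.3181  -0.0035 -62.2417 -23.7162] [0.6484 0.0428 0.0298] [-179.9989    0.0039  -96.195 ]
```

View pics/c5.png

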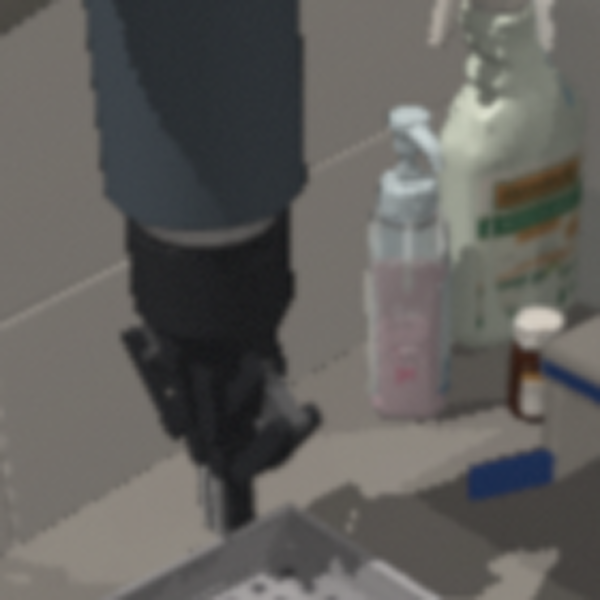

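```bash
python3 - <<'E'
from h import *
c=arm.camera("top");s=arm.camera("scene")
print("knuckle",tri(c,(323.8,227.5),s,(313.5,205.7)))
# scene zoom: pixel of candidate tips
for X in((.648,.042,.011),(.634,.043,.011),(.634,.043,.03),(.662,.041,.011),(.6525,.042,.03),(.6485,.042,.03)): print(X,(pix(s,np.array(X))-[240,110])*600/140)
E
```

```text
knuckle (array([0.5829, 0.0471, 0.1389]), np.float64(0.002670963250843705))
(0.648, 0.042, 0.011) [233.2831 571.0491]
(0.634, 0.043, 0.011) [251.4393 582.9647]
(0.634, 0.043, 0.03) [249.5839 553.166 ]
(0.662, 0.041, 0.011) [215.429  559.3317]
(0.6525, 0.042, 0.03) [224.9375 537.8918]
(0.6485, 0.042, 0.03) [230.5222 540.972 ]
```

Call:
arm_command:
  deltas:
    - {"claw":0,"linear":[0,0.01,0],"rotation":[0,0,0]}
    - {"claw":0,"linear":[0,0.02,0],"rotation":[0,0,0]}
    - {"claw":0,"linear":[0,0.025,0],"rotation":[0,0,0]}
    - {"claw":0,"linear":[0,0.025,0],"rotation":[0,0,0]}

```text
t: 4.83
tcp_pos: [0.6431, 0.0431, 0.0298]
tool_rot: [180.0, -0.0, -96.2]
wrist_force: [0.5, -0.7, -0.4]
grip_width: 0.003
gripper_force: 0.0
```

```bash
cat >> h.py <<'E'
def white(c,roi,thr):  # edge profile helper unused for control
    pass
def save(c,roi,name,sz):
    x0,y0,x1,y1=roi; return cv2.resize(c["img"][y0:y1,x0:x1],sz,interpolation=cv2.INTER_CUBIC)
E
python3 - <<'E'
from h import *
c=arm.camera("top");s=arm.camera("scene")
ref=cv2.imread("pics/scene0.png")[:,:,::-1]
# tray motion: template match of near-left handle area in scene vs initial
for nm,cam,roi in(("scene",s,(225,275,280,320)),("scene near wall",s,(300,240,355,290))):
    x0,y0,x1,y1=roi
    r=cv2.matchTemplate(cam["img"][y0-20:y1+20,x0-20:x1+20],np.ascontiguousarray(ref[y0:y1,x0:x1]),cv2.TM_CCOEFF_NORMED); print(nm,cv2.minMaxLoc(r)[1],np.array(cv2.minMaxLoc(r)[3])-20)
cv2.imwrite("pics/c6.png",save(s,(225,170,365,310),"",(600,600))[:,:,::-1])
E
```

```text
scene 0.9814149141311646 [0 0]
scene near wall 0.8515685200691223 [-7  4]
```

View pics/c6.png

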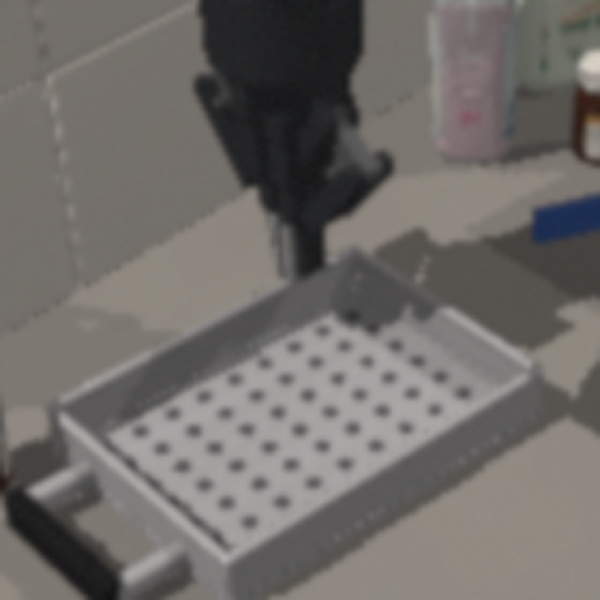

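```bash
python3 - <<'E'
from h import *
s=arm.camera("scene")
for X in((.637,.088),(.671,.085)):
    for z in(.014,.03,.05,.07,.09): print(X,z,pix(s,np.array([*X,z])))
print("now")
for z in(.011,.03,.04): print(z,pix(s,np.array([.643,.043,z])),pix(s,np.array([.633,.044,z])))
E
```

```text
(0.637, 0.088) 0.014 [282.7068 254.2619]
(0.637, 0.088) 0.03 [282.1626 248.3369]
(0.637, 0.088) 0.05 [281.4658 240.7508]
(0.637, 0.088) 0.07 [280.75   232.9574]
(0.637, 0.088) 0.09 [280.0144 224.9481]
(0.671, 0.085) 0.014 [272.7799 247.1086]
(0.671, 0.085) 0.03 [272.1439 241.235 ]
(0.671, 0.085) 0.05 [271.33   233.7187]
(0.671, 0.085) 0.07 [270.4944 226.0014]
(0.671, 0.085) 0.09 [269.6361 218.0751]
now
0.011 [295.7309 244.3688] [298.6758 246.4249]
0.03 [295.2642 237.4308] [298.2425 239.4685]
0.04 [295.0139 233.7106] [298.0101 235.738 ]
```

Call:
arm_command:
  deltas:
    - {"claw":0,"linear":[0,0,-0.1],"rotation":[0,0,0]}
    - {"claw":0,"linear":[0,0,-0.25],"rotation":[0,0,0]}
    - {"claw":0,"linear":[0,0,-0.25],"rotation":[0,0,0]}
    - {"claw":0,"linear":[0,0,-0.25],"rotation":[0,0,0]}

```text
t: 5.32
tcp_pos: [0.645, 0.0434, 0.0822]
tool_rot: [-179.7, 0.1, -96.2]
wrist_force: [0.9, -0.6, -0.6]
grip_width: -0.001
gripper_force: 0.0
```

```bash
python3 - <<'E'
from h import *
s=arm.camera("scene"); st=arm.state(); p=st["tcp_pos"]; print(p)
im=s["img"].copy()
sc=600/120
b=save(s,(240,140,360,260),"",(600,600)).copy()
for dz,col in((0,(255,0,0)),(-.019,(0,255,0))):
    q=(pix(s,p+[0,0,dz])-[240,140]+.5)*sc; cv2.circle(b,tuple(int(v) for v in q),4,col,-1)
cv2.imwrite("pics/c7.png",b[:,:,::-1])
E
```

```text
[0.6438 0.0433 0.0805]
```

View pics/c7.png

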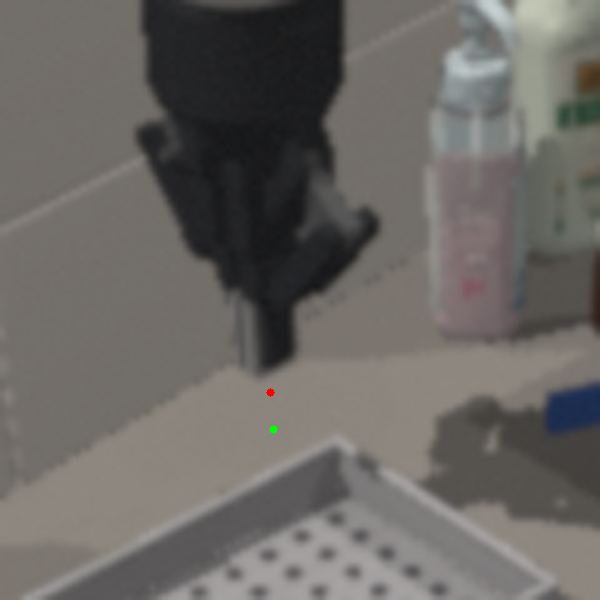

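The tips are seen at (265,368), but the reported pose puts them at (272,429). The fingers really sit about 30 mm higher than the reported TCP suggests. I'll probe free counter with the fingers shut to calibrate this.

```bash
python3 - <<'E'
from h import *
plan((550,-48,80,-95.7),(550,-48,24,-95.7))
E
```

```text
now t5.37 [643.8  43.3  80.5] rot [-179.9    0.1  -96.2] grip 0.001 0.0 wf [ 0.6 -0.1 -1. ] j6 -24
(550, -48, 80, -95.7) lin [0.505 0.417 0.002] rotz -0.009 rows 3.1 
(550, -48, 24, -95.7) lin [ 0.   -0.    0.28] rotz -0.0 rows 1.3
```

Call:
arm_command:
  deltas:
    - {"claw":0,"linear":[0.505,0.417,0],"rotation":[0,0,0]}
    - {"claw":0,"linear":[0.505,0.417,0],"rotation":[0,0,0]}
    - {"claw":0,"linear":[0.505,0.417,0],"rotation":[0,0,0]}
    - {"claw":0,"linear":[0.505,0.417,0],"rotation":[0,0,0]}
    - {"claw":0,"linear":[0.505,0.417,0],"rotation":[0,0,0]}

```text
t: 5.78
tcp_pos: [0.547, -0.0501, 0.0793]
tool_rot: [179.9, -0.0, -96.4]
wrist_force: [1.0, 0.5, 0.6]
grip_width: -0.003
gripper_force: 0.0
```

Call:
arm_command:
  deltas:
    - {"claw":0,"linear":[0,0,0.1],"rotation":[0,0,0]}
    - {"claw":0,"linear":[0,0,0.2],"rotation":[0,0,0]}
    - {"claw":0,"linear":[0,0,0.25],"rotation":[0,0,0]}
    - {"claw":0,"linear":[0,0,0.28],"rotation":[0,0,0]}
    - {"claw":0,"linear":[0,0,0.28],"rotation":[0,0,0]}
    - {"claw":0,"linear":[0,0,0.28],"rotation":[0,0,0]}

```text
t: 6.28
tcp_pos: [0.5501, -0.0481, 0.0239]
tool_rot: [-180.0, -0.0, -96.2]
wrist_force: [-0.1, 0.8, 0.2]
grip_width: -0.001
gripper_force: 0.0
```

```bash
python3 - <<'E'
from h import *
s=arm.camera("scene");c=arm.camera("top"); st=arm.state(); p=st["tcp_pos"]; print(p)
bs=[]
for cam,r in((s,(290,175,390,300)),(c,(285,190,385,315))):
    b=save(cam,r,"",(400,500)).copy()
    for dz,col in((0,(255,0,0)),(-.019,(0,255,0))):
        q=(pix(cam,p+[0,0,dz])-[r[0],r[1]]+.5)*4; cv2.circle(b,tuple(int(v) for v in q),3,col,-1)
    bs.append(b)
cv2.imwrite("pics/c8.png",np.hstack(bs)[:,:,::-1])
E
```

```text
[ 0.5505 -0.0481  0.0247]
```

View pics/c8.png

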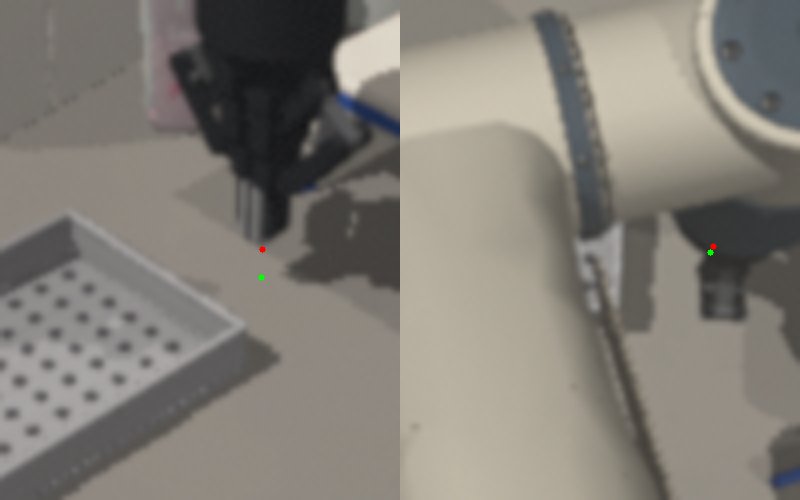

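The shut tips appear at (262,238), about 27 mm above the predicted (262,278). Next I'll probe down for contact.

Call:
arm_command:
  deltas:
    - {"claw":0,"linear":[0,0,0.01],"rotation":[0,0,0]}
    - {"claw":0,"linear":[0,0,0.02],"rotation":[0,0,0]}
    - {"claw":0,"linear":[0,0,0.03],"rotation":[0,0,0]}
    - {"claw":0,"linear":[0,0,0.04],"rotation":[0,0,0]}
    - {"claw":0,"linear":[0,0,0.05],"rotation":[0,0,0]}
    - {"claw":0,"linear":[0,0,0.06],"rotation":[0,0,0]}
    - {"claw":0,"linear":[0,0,0.07],"rotation":[0,0,0]}
    - {"claw":0,"linear":[0,0,0.07],"rotation":[0,0,0]}

```text
t: 7.05
tcp_pos: [0.5492, -0.0483, 0.0093]
tool_rot: [180.0, -0.0, -96.2]
wrist_force: [-0.4, 0.5, -0.6]
grip_width: 0.001
gripper_force: 0.0
```

Call:
arm_command:
  deltas:
    - {"claw":0,"linear":[0,0,0.01],"rotation":[0,0,0]}
    - {"claw":0,"linear":[0,0,0.02],"rotation":[0,0,0]}
    - {"claw":0,"linear":[0,0,0.03],"rotation":[0,0,0]}
    - {"claw":0,"linear":[0,0,0.035],"rotation":[0,0,0]}
    - {"claw":0,"linear":[0,0,0.04],"rotation":[0,0,0]}
    - {"claw":0,"linear":[0,0,0.045],"rotation":[0,0,0]}
    - {"claw":0,"linear":[0,0,0.045],"rotation":[0,0,0]}

```text
t: 7.63
tcp_pos: [0.5494, -0.0483, 0.0006]
tool_rot: [180.0, -0.0, -96.2]
wrist_force: [0.1, 0.9, -0.1]
grip_width: -0.001
gripper_force: 0.0
```

Call:
arm_command:
  deltas:
    - {"claw":0,"linear":[0,0,0.005],"rotation":[0,0,0]}
    - {"claw":0,"linear":[0,0,0.01],"rotation":[0,0,0]}
    - {"claw":0,"linear":[0,0,0.015],"rotation":[0,0,0]}
    - {"claw":0,"linear":[0,0,0.02],"rotation":[0,0,0]}
    - {"claw":0,"linear":[0,0,0.02],"rotation":[0,0,0]}

```text
t: 8.05
tcp_pos: [0.5494, -0.0483, -0.0035]
tool_rot: [180.0, -0.0, -96.2]
wrist_force: [-0.3, 0.3, 0.5]
grip_width: -0.001
gripper_force: 0.0
```

Call:
arm_command:
  deltas:
    - {"claw":0,"linear":[0,0,0.005],"rotation":[0,0,0]}
    - {"claw":0,"linear":[0,0,0.01],"rotation":[0,0,0]}
    - {"claw":0,"linear":[0,0,0.01],"rotation":[0,0,0]}

```text
t: 8.3
tcp_pos: [0.5494, -0.0483, -0.0054]
tool_rot: [180.0, -0.0, -96.2]
wrist_force: [-0.7, 0.5, -0.1]
grip_width: -0.001
gripper_force: 0.0
```

Call:
arm_command:
  deltas:
    - {"claw":0,"linear":[0,0,0.005],"rotation":[0,0,0]}
    - {"claw":0,"linear":[0,0,0.01],"rotation":[0,0,0]}
    - {"claw":0,"linear":[0,0,0.01],"rotation":[0,0,0]}

```text
t: 8.55
tcp_pos: [0.5494, -0.0483, -0.0075]
tool_rot: [180.0, -0.0, -96.2]
wrist_force: [-0.0, 0.5, -0.1]
grip_width: 0.007
gripper_force: 0.0
```

Call:
arm_command:
  deltas:
    - {"claw":0,"linear":[0,0,0.005],"rotation":[0,0,0]}
    - {"claw":0,"linear":[0,0,0.01],"rotation":[0,0,0]}
    - {"claw":0,"linear":[0,0,0.01],"rotation":[0,0,0]}

```text
t: 8.8
tcp_pos: [0.5494, -0.0483, -0.0095]
tool_rot: [180.0, -0.0, -96.2]
wrist_force: [0.1, 0.2, -0.5]
grip_width: 0.001
gripper_force: 0.0
```

Call:
arm_command:
  deltas:
    - {"claw":0,"linear":[0,0,0.005],"rotation":[0,0,0]}
    - {"claw":0,"linear":[0,0,0.005],"rotation":[0,0,0]}

```text
t: 8.97
tcp_pos: [0.5494, -0.0483, -0.0104]
tool_rot: [180.0, -0.0, -96.2]
wrist_force: [0.7, -0.1, -0.6]
grip_width: 0.002
gripper_force: 0.0
```

Call:
arm_command:
  deltas:
    - {"claw":0,"linear":[0,0,0.005],"rotation":[0,0,0]}
    - {"claw":0,"linear":[0,0,0.005],"rotation":[0,0,0]}

```text
t: 9.13
tcp_pos: [0.5497, -0.0483, -0.0108]
tool_rot: [-180.0, -0.0, -96.2]
wrist_force: [-1.6, -0.3, 4.2]
grip_width: -0.001
gripper_force: 1.9
```

Call:
arm_command:
  deltas:
    - {"claw":0,"linear":[0,0,-0.1],"rotation":[0,0,0]}
    - {"claw":0.4,"linear":[0,0,-0.3],"rotation":[0,0,0]}
    - {"claw":0.4,"linear":[0,0,-0.38],"rotation":[0,0,0]}
    - {"claw":0.4,"linear":[0,0,-0.38],"rotation":[0,0,0]}

```text
t: 9.47
tcp_pos: [0.5528, -0.0482, 0.0696]
tool_rot: [-179.5, 0.1, -96.2]
wrist_force: [0.1, 0.1, 1.0]
grip_width: 0.396
gripper_force: 0.0
```

```bash
python3 - <<'E'
from h import *
s=arm.camera("scene")
print("c8 seen 355.3 234.3 expect",pix(s,np.array([.5505,-.0481,.0353])),pix(s,np.array([.5365,-.0471,.0353])))
print("c7 seen 293 213.7 expect",pix(s,np.array([.6438,.0433,.0911])),pix(s,np.array([.63,.0443,.0911])))
plan((654,88,70,-95.7),(654,88,5,-95.7))
E
```

```text
c8 seen 355.3 234.3 expect [355.1777 233.0697] [360.0004 235.805 ]
c7 seen 293 213.7 expect [293.3079 213.8423] [297.7087 216.4839]
now t9.52 [551.3 -48.1  67.2] rot [-179.7    0.1  -96.2] grip 0.399 0.0 wf [ 0.   0.1 -0.5] j6 -17
(654, 88, 70, -95.7) lin [-0.732 -0.437 -0.014] rotz -0.008 rows 4.1 
(654, 88, 5, -95.7) lin [ 0.    -0.     0.325] rotz -0.0 rows 1.6
```

The contact shows the true TCP height is the reported z plus about 30 mm, and x/y agree with the camera. I'll regrasp the far wall at reported z ≈ 0.

Call:
arm_command:
  deltas:
    - {"claw":0.4,"linear":[-0.732,-0.437,0],"rotation":[0,0,0]}
    - {"claw":0.4,"linear":[-0.732,-0.437,0],"rotation":[0,0,0]}
    - {"claw":0.4,"linear":[-0.732,-0.437,0],"rotation":[0,0,0]}
    - {"claw":0.4,"linear":[-0.732,-0.437,0],"rotation":[0,0,0]}
    - {"claw":0.4,"linear":[-0.732,-0.437,0],"rotation":[0,0,0]}
    - {"claw":0.4,"linear":[-0.732,-0.437,0],"rotation":[0,0,0]}
    - {"claw":0.4,"linear":[-0.732,-0.437,0],"rotation":[0,0,0]}

```text
t: 10.1
tcp_pos: [0.6513, 0.0876, 0.0631]
tool_rot: [179.8, -0.1, -96.2]
wrist_force: [0.1, 0.0, -0.1]
grip_width: 0.397
gripper_force: 0.0
```

Call:
arm_command:
  deltas:
    - {"claw":0.4,"linear":[0,0,0.1],"rotation":[0,0,0]}
    - {"claw":0.4,"linear":[0,0,0.15],"rotation":[0,0,0]}
    - {"claw":0.4,"linear":[0,0,0.2],"rotation":[0,0,0]}
    - {"claw":0.4,"linear":[0,0,0.25],"rotation":[0,0,0]}
    - {"claw":0.4,"linear":[0,0,0.3],"rotation":[0,0,0]}
    - {"claw":0.4,"linear":[0,0,0.33],"rotation":[0,0,0]}
    - {"claw":0.4,"linear":[0,0,0.33],"rotation":[0,0,0]}
    - {"claw":0.4,"linear":[0,0,0.33],"rotation":[0,0,0]}

```text
t: 10.77
tcp_pos: [0.6522, 0.0876, -0.0014]
tool_rot: [180.0, -0.0, -96.2]
wrist_force: [0.9, 0.2, 0.7]
grip_width: 0.404
gripper_force: 0.0
```

Call:
arm_command:
  deltas:
    - {"claw":0.3,"linear":[0,0,0],"rotation":[0,0,0]}
    - {"claw":0.2,"linear":[0,0,0],"rotation":[0,0,0]}
    - {"claw":0.1,"linear":[0,0,0],"rotation":[0,0,0]}
    - {"claw":0,"linear":[0,0,0],"rotation":[0,0,0]}
    - {"claw":0,"linear":[0,0,0],"rotation":[0,0,0]}
    - {"claw":0,"linear":[0,0,0],"rotation":[0,0,0]}
  force: 60

```text
t: 11.27
tcp_pos: [0.6533, 0.088, -0.0001]
tool_rot: [-179.9, 0.0, -96.2]
wrist_force: [0.8, -0.4, 5.2]
grip_width: 0.027
gripper_force: 62.0
```

Call:
arm_command:
  deltas:
    - {"claw":0,"linear":[0.03,0,0],"rotation":[0,0,0]}
    - {"claw":0,"linear":[0.06,0,0],"rotation":[0,0,0]}
    - {"claw":0,"linear":[0.09,0,0],"rotation":[0,0,0]}
    - {"claw":0,"linear":[0.12,0,0],"rotation":[0,0,0]}
    - {"claw":0,"linear":[0.15,0,0],"rotation":[0,0,0]}
    - {"claw":0,"linear":[0.18,0,0],"rotation":[0,0,0]}
    - {"claw":0,"linear":[0.2,0,0],"rotation":[0,0,0]}
    - {"claw":0,"linear":[0.2,0,0],"rotation":[0,0,0]}

```text
t: 11.93
tcp_pos: [0.6488, 0.0484, -0.0001]
tool_rot: [-179.9, 0.1, -96.2]
wrist_force: [0.4, 1.9, 5.2]
grip_width: 0.033
gripper_force: 62.3
```

```bash
python3 - <<'E'
from h import *
c=arm.camera("top");s=arm.camera("scene");plan()
bs=[save(c,(250,170,390,310),"",(400,400)),save(s,(235,170,375,310),"",(400,400))]
cv2.imwrite("pics/c9.png",np.hstack(bs)[:,:,::-1])
E
```

```text
now t12.03 [648.8  48.4  -0.1] rot [-179.9    0.1  -96.2] grip 0.030 62.3 wf [0.9 1.5 4.2] j6 -24
```

View pics/c9.png

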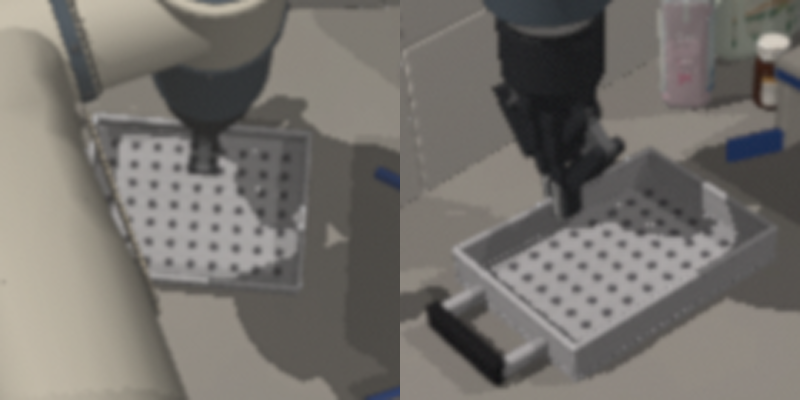

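The tray slid along with the grip: its far-right corner is now at top-crop (308,130). Next I drag it towards me.

Call:
arm_command:
  deltas:
    - {"claw":0,"linear":[0,0.025,0],"rotation":[0,0,0]}
    - {"claw":0,"linear":[0,0.05,0],"rotation":[0,0,0]}
    - {"claw":0,"linear":[0,0.075,0],"rotation":[0,0,0]}
    - {"claw":0,"linear":[0,0.1,0],"rotation":[0,0,0]}
    - {"claw":0,"linear":[0,0.125,0],"rotation":[0,0,0]}
    - {"claw":0,"linear":[0,0.15,0],"rotation":[0,0,0]}
    - {"claw":0,"linear":[0,0.175,0],"rotation":[0,0,0]}
    - {"claw":0,"linear":[0,0.2,0],"rotation":[0,0,0]}

```text
t: 12.7
tcp_pos: [0.6091, 0.0524, -0.0001]
tool_rot: [-179.8, 0.0, -96.2]
wrist_force: [5.4, -0.7, 4.0]
grip_width: 0.029
gripper_force: 62.2
```

Call:
arm_command:
  deltas:
    - {"claw":0,"linear":[0,0.025,0],"rotation":[0,0,0]}
    - {"claw":0,"linear":[0,0.05,0],"rotation":[0,0,0]}
    - {"claw":0,"linear":[0,0.075,0],"rotation":[0,0,0]}
    - {"claw":0,"linear":[0,0.1,0],"rotation":[0,0,0]}
    - {"claw":0,"linear":[0,0.11,0],"rotation":[0,0,0]}
    - {"claw":0,"linear":[0,0.11,0],"rotation":[0,0,0]}
    - {"claw":0,"linear":[0,0.11,0],"rotation":[0,0,0]}

```text
t: 13.28
tcp_pos: [0.5866, 0.0549, -0.0002]
tool_rot: [-179.9, 0.0, -96.2]
wrist_force: [2.4, 1.4, 7.8]
grip_width: 0.032
gripper_force: 62.6
```

Call:
arm_command:
  deltas:
    - {"claw":0.2,"linear":[0,0,0],"rotation":[0,0,0]}
    - {"claw":0.4,"linear":[0,0,0],"rotation":[0,0,0]}
    - {"claw":0.4,"linear":[0,0,0],"rotation":[0,0,0]}
    - {"claw":0.4,"linear":[0,0,0],"rotation":[0,0,0]}
    - {"claw":0.4,"linear":[0,0,-0.2],"rotation":[0,0,0]}
    - {"claw":0.4,"linear":[0,0,-0.5],"rotation":[0,0,0]}
    - {"claw":0.6,"linear":[0,0,-0.5],"rotation":[0,0,0]}
    - {"claw":0.8,"linear":[0,0,-0.5],"rotation":[0,0,0]}

```text
t: 13.95
tcp_pos: [0.5892, 0.0551, 0.1043]
tool_rot: [-179.5, 0.1, -96.2]
wrist_force: [-0.0, -0.6, 0.1]
grip_width: 0.669
gripper_force: 0.0
```

Next are the combs. I'll plan a full pick-and-place cycle for each.

```bash
cat >> h.py <<'E'
T=np.array([519.,62.]);TY=-5.7
def slot(sx,sy):
    return T+Ro.from_euler("z",TY,degrees=True).apply([sx,sy,0])[:2]
def cycle(x,y,th,sx,sy):
    s=arm.state();p=s["tcp_pos"]*1000
    m=((p[0]+x)/2,(p[1]+y)/2,65,-97); u=slot(sx,sy); n=((u[0]+x)/2,(u[1]+y)/2,55,-97)
    f=lambda *a:tuple(round(float(v),1) for v in a)
    plan(f(*m),f(x,y,45,th),f(x,y,-11,th),f(x,y,55,th),f(*n),f(*u,55,-95.7),f(*u,5,-95.7),f(*u,65,-95.7))
E
python3 - <<'E'
from h import *
t=arm.camera("top");s=arm.camera("scene")
for c in(t,s):
  for o in combs(c): 
    if o[1]>250: print(np.round(o,1))
cycle(512.5,316.5,-110,28,58)
E
```

```text
[434.1 393.   41.   28.5 -86.5]
[434.2 324.7  33.8  27.2 -77.6]
[508.9 399.2  41.5  28.4 -82.3]
[580.1 409.3  41.3  33.  -67.4]
[433.9 394.   46.8  40.  -87.3]
[506.7 402.   45.1  35.9 -84.2]
[432.2 325.6  46.6  34.3 -79.1]
[580.6 410.2  51.6  41.9 -69.2]
[513.  317.1  43.6  43.6  69.9]
[596.7 318.5  45.9  36.9 -83.5]
[978.8 314.2  89.8  30.2 -13.7]
now t14.05 [586.2  54.9  99.3] rot [-180.     0.1  -96.2] grip 0.800 0.0 wf [-0.5  0.8 -2. ] j6 -27
(549.3, 185.7, 65.0, -97.0) lin [-0.63   0.254  0.171] rotz 0.013 rows 3.4 
(512.5, 316.5, 45.0, -110.0) lin [-0.627  0.262  0.1  ] rotz 0.217 rows 3.3 
(512.5, 316.5, -11.0, -110.0) lin [ 0.   -0.    0.28] rotz -0.0 rows 1.3 
(512.5, 316.5, 55.0, -110.0) lin [ 0.    0.   -0.33] rotz -0.0 rows 1.6 
(532.6, 216.7, 55.0, -97.0) lin [ 0.435 -0.265 -0.   ] rotz -0.217 rows 2.4 
(552.6, 116.9, 55.0, -95.7) lin [ 0.483 -0.16  -0.   ] rotz -0.022 rows 2.4 
(552.6, 116.9, 5.0, -95.7) lin [ 0.   -0.    0.25] rotz -0.0 rows 1.2 
(552.6, 116.9, 65.0, -95.7) lin [ 0.   0.  -0.3] rotz -0.0 rows 1.4
```

Call:
arm_command:
  deltas:
    - {"claw":0.65,"linear":[-0.63,0.254,0.17],"rotation":[0,0,0.013]}
    - {"claw":0.65,"linear":[-0.63,0.254,0.17],"rotation":[0,0,0.013]}
    - {"claw":0.65,"linear":[-0.63,0.254,0.17],"rotation":[0,0,0.013]}
    - {"claw":0.65,"linear":[-0.63,0.254,0.17],"rotation":[0,0,0.013]}
    - {"claw":0.65,"linear":[-0.63,0.254,0.17],"rotation":[0,0,0.013]}

```text
t: 14.47
tcp_pos: [0.5465, 0.1877, 0.0617]
tool_rot: [179.7, -0.2, -96.8]
wrist_force: [-0.5, -0.9, -0.2]
grip_width: 0.645
gripper_force: 0.0
```

Call:
arm_command:
  deltas:
    - {"claw":0.65,"linear":[-0.627,0.262,0.1],"rotation":[0,0,0.217]}
    - {"claw":0.65,"linear":[-0.627,0.262,0.1],"rotation":[0,0,0.217]}
    - {"claw":0.65,"linear":[-0.627,0.262,0.1],"rotation":[0,0,0.217]}
    - {"claw":0.65,"linear":[-0.627,0.262,0.1],"rotation":[0,0,0.217]}
    - {"claw":0.65,"linear":[-0.627,0.262,0.1],"rotation":[0,0,0.217]}
    - {"claw":0.65,"linear":[-0.627,0.262,0.1],"rotation":[0,0,0.217]}

```text
t: 14.97
tcp_pos: [0.5119, 0.3159, 0.0435]
tool_rot: [179.9, -0.1, -109.9]
wrist_force: [-0.4, -1.5, -0.2]
grip_width: 0.65
gripper_force: 0.0
```

Call:
arm_command:
  deltas:
    - {"claw":0.65,"linear":[0,0,0.1],"rotation":[0,0,0]}
    - {"claw":0.65,"linear":[0,0,0.2],"rotation":[0,0,0]}
    - {"claw":0.65,"linear":[0,0,0.28],"rotation":[0,0,0]}
    - {"claw":0.65,"linear":[0,0,0.28],"rotation":[0,0,0]}
    - {"claw":0.2,"linear":[0,0,0.28],"rotation":[0,0,0]}
    - {"claw":0.2,"linear":[0,0,0.28],"rotation":[0,0,0]}
    - {"claw":0.2,"linear":[0,0,0.28],"rotation":[0,0,0]}
    - {"claw":0.2,"linear":[0,0,0.28],"rotation":[0,0,0]}
  force: 35

```text
t: 15.63
tcp_pos: [0.5131, 0.3163, -0.0103]
tool_rot: [-180.0, 0.1, -110.0]
wrist_force: [-0.7, -0.7, 3.5]
grip_width: 0.366
gripper_force: 35.1
```

Call:
arm_command:
  deltas:
    - {"claw":0.2,"linear":[0,0,-0.1],"rotation":[0,0,0]}
    - {"claw":0.2,"linear":[0,0,-0.3],"rotation":[0,0,0]}
    - {"claw":0.2,"linear":[0,0,-0.33],"rotation":[0,0,0]}
    - {"claw":0.2,"linear":[0,0,-0.33],"rotation":[0,0,0]}

```text
t: 15.97
tcp_pos: [0.5148, 0.318, 0.0591]
tool_rot: [-179.8, 0.4, -110.0]
wrist_force: [0.4, -0.4, -0.3]
grip_width: 0.364
gripper_force: 34.8
```

Call:
arm_command:
  deltas:
    - {"claw":0.2,"linear":[0.435,-0.265,0],"rotation":[0,0,-0.217]}
    - {"claw":0.2,"linear":[0.435,-0.265,0],"rotation":[0,0,-0.217]}
    - {"claw":0.2,"linear":[0.435,-0.265,0],"rotation":[0,0,-0.217]}
    - {"claw":0.2,"linear":[0.435,-0.265,0],"rotation":[0,0,-0.217]}

```text
t: 16.3
tcp_pos: [0.5326, 0.2126, 0.0545]
tool_rot: [179.9, -0.1, -97.2]
wrist_force: [0.1, -0.2, 0.3]
grip_width: 0.365
gripper_force: 34.8
```

Call:
arm_command:
  deltas:
    - {"claw":0.2,"linear":[0.483,-0.16,0],"rotation":[0,0,-0.022]}
    - {"claw":0.2,"linear":[0.483,-0.16,0],"rotation":[0,0,-0.022]}
    - {"claw":0.2,"linear":[0.483,-0.16,0],"rotation":[0,0,-0.022]}
    - {"claw":0.2,"linear":[0.483,-0.16,0],"rotation":[0,0,-0.022]}
    - {"claw":0.2,"linear":[0.483,-0.16,0],"rotation":[0,0,-0.022]}

```text
t: 16.72
tcp_pos: [0.5527, 0.1158, 0.0546]
tool_rot: [180.0, 0.0, -95.8]
wrist_force: [0.1, 1.2, 0.1]
grip_width: 0.362
gripper_force: 34.8
```

Call:
arm_command:
  deltas:
    - {"claw":0.2,"linear":[0,0,0.15],"rotation":[0,0,0]}
    - {"claw":0.2,"linear":[0,0,0.25],"rotation":[0,0,0]}
    - {"claw":0.2,"linear":[0,0,0.25],"rotation":[0,0,0]}
    - {"claw":0.5,"linear":[0,0,0.25],"rotation":[0,0,0]}
    - {"claw":0.5,"linear":[0,0,0.25],"rotation":[0,0,0]}
    - {"claw":0.5,"linear":[0,0,0.1],"rotation":[0,0,0]}
    - {"claw":0.5,"linear":[0,0,-0.05],"rotation":[0,0,0]}
    - {"claw":0.65,"linear":[0,0,-0.05],"rotation":[0,0,0]}

```text
t: 17.38
tcp_pos: [0.5577, 0.1184, 0.0729]
tool_rot: [-179.3, 0.3, -95.5]
wrist_force: [0.1, 0.7, 1.0]
grip_width: 0.629
gripper_force: 0.0
```

```bash
cat >> h.py <<'E'
def look():
    for n in("top","scene"):
        c=arm.camera(n); print(n)
        for k in blobs(c,(105,120,40),(125,255,255),60,3000):
            for z in(.01,):
                (a,b),(d,e),an=rect(c,k,z)
                if d<e: an+=90
                if b>-60 and a<800: print("  ",np.round([a,b,max(d,e),min(d,e),(an+90)%180-90],0), "tray frame",np.round(Ro.from_euler("z",-TY,degrees=True).apply([a-T[0],b-T[1],0])[:2],0) if b<200 else "")
E
python3 - <<'E'
from h import *
look()
cycle(597.5,316.5,-82,28,0)
E
```

```text
top
   [797. 428.  28.  23.   2.] tray frame 
scene
   [434. 394.  47.  40. -87.] tray frame 
   [507. 402.  45.  36. -84.] tray frame 
   [432. 326.  46.  34. -80.] tray frame 
   [581. 410.  52.  42. -69.] tray frame 
   [597. 318.  46.  37. -84.] tray frame 
   [555. 113.  50.  44.  84.] tray frame [31. 55.]
now t17.48 [554.6 117.9  68. ] rot [-179.7    0.2  -95.6] grip 0.652 0.0 wf [ 0.1 -0.2 -0.2] j6 -33
(576.1, 217.2, 65.0, -97.0) lin [-0.505 -0.058  0.015] rotz 0.023 rows 2.4 
(597.5, 316.5, 45.0, -82.0) lin [-0.506 -0.046  0.1  ] rotz -0.25 rows 2.5 
(597.5, 316.5, -11.0, -82.0) lin [ 0.   -0.    0.28] rotz -0.0 rows 1.3 
(597.5, 316.5, 55.0, -82.0) lin [ 0.    0.   -0.33] rotz -0.0 rows 1.6 
(572.2, 187.9, 55.0, -97.0) lin [0.619 0.215 0.   ] rotz 0.25 rows 3.1 
(546.9, 59.2, 55.0, -95.7) lin [0.654 0.047 0.   ] rotz -0.022 rows 3.1 
(546.9, 59.2, 5.0, -95.7) lin [ 0.   -0.    0.25] rotz -0.0 rows 1.2 
(546.9, 59.2, 65.0, -95.7) lin [ 0.   0.  -0.3] rotz -0.0 rows 1.4
```

Call:
arm_command:
  deltas:
    - {"claw":0.65,"linear":[-0.505,-0.058,0.015],"rotation":[0,0,0.023]}
    - {"claw":0.65,"linear":[-0.505,-0.058,0.015],"rotation":[0,0,0.023]}
    - {"claw":0.65,"linear":[-0.505,-0.058,0.015],"rotation":[0,0,0.023]}
    - {"claw":0.65,"linear":[-0.505,-0.058,0.015],"rotation":[0,0,0.023]}

```text
t: 17.82
tcp_pos: [0.5746, 0.2199, 0.0611]
tool_rot: [-180.0, 0.0, -96.9]
wrist_force: [0.5, -0.5, -0.9]
grip_width: 0.644
gripper_force: 0.0
```

Call:
arm_command:
  deltas:
    - {"claw":0.65,"linear":[-0.506,-0.046,0.1],"rotation":[0,0,-0.25]}
    - {"claw":0.65,"linear":[-0.506,-0.046,0.1],"rotation":[0,0,-0.25]}
    - {"claw":0.65,"linear":[-0.506,-0.046,0.1],"rotation":[0,0,-0.25]}
    - {"claw":0.65,"linear":[-0.506,-0.046,0.1],"rotation":[0,0,-0.25]}
    - {"claw":0.65,"linear":[-0.506,-0.046,0.1],"rotation":[0,0,-0.25]}

```text
t: 18.23
tcp_pos: [0.5952, 0.316, 0.0407]
tool_rot: [179.9, -0.1, -82.0]
wrist_force: [0.4, -0.5, -0.4]
grip_width: 0.652
gripper_force: 0.0
```

Call:
arm_command:
  deltas:
    - {"claw":0.65,"linear":[0,0,0.1],"rotation":[0,0,0]}
    - {"claw":0.65,"linear":[0,0,0.2],"rotation":[0,0,0]}
    - {"claw":0.65,"linear":[0,0,0.28],"rotation":[0,0,0]}
    - {"claw":0.65,"linear":[0,0,0.28],"rotation":[0,0,0]}
    - {"claw":0.2,"linear":[0,0,0.28],"rotation":[0,0,0]}
    - {"claw":0.2,"linear":[0,0,0.28],"rotation":[0,0,0]}
    - {"claw":0.2,"linear":[0,0,0.28],"rotation":[0,0,0]}
    - {"claw":0.2,"linear":[0,0,0.28],"rotation":[0,0,0]}

```text
t: 18.9
tcp_pos: [0.5968, 0.3147, -0.0112]
tool_rot: [-179.8, 0.0, -82.1]
wrist_force: [-1.9, -1.0, 8.9]
grip_width: 0.366
gripper_force: 39.8
```

Call:
arm_command:
  deltas:
    - {"claw":0.2,"linear":[0,0,-0.1],"rotation":[0,0,0]}
    - {"claw":0.2,"linear":[0,0,-0.3],"rotation":[0,0,0]}
    - {"claw":0.2,"linear":[0,0,-0.33],"rotation":[0,0,0]}
    - {"claw":0.2,"linear":[0,0,-0.33],"rotation":[0,0,0]}

```text
t: 19.23
tcp_pos: [0.5981, 0.3158, 0.0567]
tool_rot: [-179.6, 0.2, -82.1]
wrist_force: [-0.1, 0.2, -0.5]
grip_width: 0.363
gripper_force: 34.9
```

Call:
arm_command:
  deltas:
    - {"claw":0.2,"linear":[0.619,0.215,0],"rotation":[0,0,0.25]}
    - {"claw":0.2,"linear":[0.619,0.215,0],"rotation":[0,0,0.25]}
    - {"claw":0.2,"linear":[0.619,0.215,0],"rotation":[0,0,0.25]}
    - {"claw":0.2,"linear":[0.619,0.215,0],"rotation":[0,0,0.25]}
    - {"claw":0.2,"linear":[0.619,0.215,0],"rotation":[0,0,0.25]}

```text
t: 19.65
tcp_pos: [0.5692, 0.1833, 0.0519]
tool_rot: [179.9, -0.0, -97.3]
wrist_force: [0.1, -0.2, 0.6]
grip_width: 0.368
gripper_force: 34.9
```

Call:
arm_command:
  deltas:
    - {"claw":0.2,"linear":[0.654,0.047,0],"rotation":[0,0,-0.022]}
    - {"claw":0.2,"linear":[0.654,0.047,0],"rotation":[0,0,-0.022]}
    - {"claw":0.2,"linear":[0.654,0.047,0],"rotation":[0,0,-0.022]}
    - {"claw":0.2,"linear":[0.654,0.047,0],"rotation":[0,0,-0.022]}
    - {"claw":0.2,"linear":[0.654,0.047,0],"rotation":[0,0,-0.022]}
    - {"claw":0.2,"linear":[0.654,0.047,0],"rotation":[0,0,-0.022]}

```text
t: 20.15
tcp_pos: [0.5452, 0.0582, 0.0519]
tool_rot: [-180.0, 0.0, -95.8]
wrist_force: [0.3, 0.2, -0.7]
grip_width: 0.364
gripper_force: 34.9
```

Call:
arm_command:
  deltas:
    - {"claw":0.2,"linear":[0,0,0.15],"rotation":[0,0,0]}
    - {"claw":0.2,"linear":[0,0,0.25],"rotation":[0,0,0]}
    - {"claw":0.2,"linear":[0,0,0.25],"rotation":[0,0,0]}
    - {"claw":0.5,"linear":[0,0,0.25],"rotation":[0,0,0]}
    - {"claw":0.5,"linear":[0,0,0.25],"rotation":[0,0,0]}
    - {"claw":0.5,"linear":[0,0,0.1],"rotation":[0,0,0]}
    - {"claw":0.5,"linear":[0,0,-0.05],"rotation":[0,0,0]}
    - {"claw":0.65,"linear":[0,0,-0.05],"rotation":[0,0,0]}

```text
t: 20.82
tcp_pos: [0.5502, 0.0595, 0.0697]
tool_rot: [-179.2, 0.2, -95.6]
wrist_force: [0.6, 0.0, 0.7]
grip_width: 0.622
gripper_force: 0.0
```

```bash
python3 - <<'E'
from h import *
look()
cycle(433.5,324.5,-78,-28,58)
E
```

```text
top
   [433. 332.  27.  20.  12.] tray frame 
   [434. 393.  41.  28. -87.] tray frame 
   [509. 399.  41.  29. -83.] tray frame 
   [578. 416.  33.  29.  20.] tray frame 
   [797. 427.  27.  26.  -2.] tray frame 
scene
   [434. 394.  47.  40. -87.] tray frame 
   [507. 402.  45.  36. -84.] tray frame 
   [432. 326.  46.  34. -80.] tray frame 
   [581. 410.  52.  42. -69.] tray frame 
   [552.  87. 102.  45.  83.] tray frame [30. 28.]
now t20.92 [547.   59.2  64.9] rot [-179.7    0.2  -95.7] grip 0.647 0.0 wf [-0.6  0.2 -1.1] j6 -28
(490.3, 191.8, 65.0, -97.0) lin [-0.632  0.348 -0.   ] rotz 0.022 rows 3.5 
(433.5, 324.5, 45.0, -78.0) lin [-0.624  0.363  0.1  ] rotz -0.317 rows 3.5 
(433.5, 324.5, -11.0, -78.0) lin [ 0.   -0.    0.28] rotz -0.0 rows 1.3 
(433.5, 324.5, 55.0, -78.0) lin [ 0.    0.   -0.33] rotz -0.0 rows 1.6 
(465.2, 223.5, 55.0, -97.0) lin [ 0.527 -0.05  -0.   ] rotz 0.317 rows 2.7 
(496.9, 122.5, 55.0, -95.7) lin [ 0.482 -0.219 -0.   ] rotz -0.022 rows 2.5 
(496.9, 122.5, 5.0, -95.7) lin [ 0.   -0.    0.25] rotz -0.0 rows 1.2 
(496.9, 122.5, 65.0, -95.7) lin [ 0.   0.  -0.3] rotz -0.0 rows 1.4
```

Call:
arm_command:
  deltas:
    - {"claw":0.65,"linear":[-0.632,0.348,0],"rotation":[0,0,0.022]}
    - {"claw":0.65,"linear":[-0.632,0.348,0],"rotation":[0,0,0.022]}
    - {"claw":0.65,"linear":[-0.632,0.348,0],"rotation":[0,0,0.022]}
    - {"claw":0.65,"linear":[-0.632,0.348,0],"rotation":[0,0,0.022]}
    - {"claw":0.65,"linear":[-0.632,0.348,0],"rotation":[0,0,0.022]}

```text
t: 21.33
tcp_pos: [0.487, 0.1943, 0.0619]
tool_rot: [-180.0, 0.1, -96.8]
wrist_force: [0.5, -0.5, -0.2]
grip_width: 0.651
gripper_force: 0.0
```

Call:
arm_command:
  deltas:
    - {"claw":0.65,"linear":[-0.624,0.363,0.1],"rotation":[0,0,-0.317]}
    - {"claw":0.65,"linear":[-0.624,0.363,0.1],"rotation":[0,0,-0.317]}
    - {"claw":0.65,"linear":[-0.624,0.363,0.1],"rotation":[0,0,-0.317]}
    - {"claw":0.65,"linear":[-0.624,0.363,0.1],"rotation":[0,0,-0.317]}
    - {"claw":0.65,"linear":[-0.624,0.363,0.1],"rotation":[0,0,-0.317]}
    - {"claw":0.65,"linear":[-0.624,0.363,0.1],"rotation":[0,0,-0.317]}

```text
t: 21.83
tcp_pos: [0.431, 0.3243, 0.0414]
tool_rot: [180.0, -0.0, -77.9]
wrist_force: [-0.5, 0.0, 1.1]
grip_width: 0.645
gripper_force: 0.0
```

Call:
arm_command:
  deltas:
    - {"claw":0.65,"linear":[0,0,0.1],"rotation":[0,0,0]}
    - {"claw":0.65,"linear":[0,0,0.2],"rotation":[0,0,0]}
    - {"claw":0.65,"linear":[0,0,0.275],"rotation":[0,0,0]}
    - {"claw":0.65,"linear":[0,0,0.275],"rotation":[0,0,0]}
    - {"claw":0.2,"linear":[0,0,0.275],"rotation":[0,0,0]}
    - {"claw":0.2,"linear":[0,0,0.275],"rotation":[0,0,0]}
    - {"claw":0.2,"linear":[0,0,0.275],"rotation":[0,0,0]}
    - {"claw":0.2,"linear":[0,0,0.275],"rotation":[0,0,0]}

```text
t: 22.5
tcp_pos: [0.433, 0.3234, -0.0113]
tool_rot: [-179.9, 0.0, -78.1]
wrist_force: [-1.2, -1.2, 9.8]
grip_width: 0.365
gripper_force: 39.8
```

Call:
arm_command:
  deltas:
    - {"claw":0.2,"linear":[0,0,-0.1],"rotation":[0,0,0]}
    - {"claw":0.2,"linear":[0,0,-0.3],"rotation":[0,0,0]}
    - {"claw":0.2,"linear":[0,0,-0.33],"rotation":[0,0,0]}
    - {"claw":0.2,"linear":[0,0,-0.33],"rotation":[0,0,0]}

```text
t: 22.83
tcp_pos: [0.4338, 0.3247, 0.0565]
tool_rot: [-179.7, 0.2, -78.1]
wrist_force: [-0.0, 0.0, -0.5]
grip_width: 0.363
gripper_force: 35.0
```

Call:
arm_command:
  deltas:
    - {"claw":0.2,"linear":[0.527,-0.05,0],"rotation":[0,0,0.317]}
    - {"claw":0.2,"linear":[0.527,-0.05,0],"rotation":[0,0,0.317]}
    - {"claw":0.2,"linear":[0.527,-0.05,0],"rotation":[0,0,0.317]}
    - {"claw":0.2,"linear":[0.527,-0.05,0],"rotation":[0,0,0.317]}
    - {"claw":0.2,"linear":[0.527,-0.05,0],"rotation":[0,0,0.317]}

```text
t: 23.25
tcp_pos: [0.4633, 0.2206, 0.0524]
tool_rot: [180.0, -0.0, -97.2]
wrist_force: [0.5, -0.2, 0.3]
grip_width: 0.36
gripper_force: 35.0
```

Call:
arm_command:
  deltas:
    - {"claw":0.2,"linear":[0.482,-0.219,0],"rotation":[0,0,-0.022]}
    - {"claw":0.2,"linear":[0.482,-0.219,0],"rotation":[0,0,-0.022]}
    - {"claw":0.2,"linear":[0.482,-0.219,0],"rotation":[0,0,-0.022]}
    - {"claw":0.2,"linear":[0.482,-0.219,0],"rotation":[0,0,-0.022]}
    - {"claw":0.2,"linear":[0.482,-0.219,0],"rotation":[0,0,-0.022]}

```text
t: 23.67
tcp_pos: [0.4949, 0.1209, 0.0525]
tool_rot: [180.0, -0.0, -95.8]
wrist_force: [-0.1, 0.6, -0.2]
grip_width: 0.363
gripper_force: 35.0
```

Call:
arm_command:
  deltas:
    - {"claw":0.2,"linear":[0,0,0.15],"rotation":[0,0,0]}
    - {"claw":0.2,"linear":[0,0,0.24],"rotation":[0,0,0]}
    - {"claw":0.2,"linear":[0,0,0.24],"rotation":[0,0,0]}
    - {"claw":0.5,"linear":[0,0,0.24],"rotation":[0,0,0]}
    - {"claw":0.5,"linear":[0,0,0.24],"rotation":[0,0,0]}
    - {"claw":0.5,"linear":[0,0,0.1],"rotation":[0,0,0]}
    - {"claw":0.5,"linear":[0,0,-0.05],"rotation":[0,0,0]}
    - {"claw":0.65,"linear":[0,0,-0.05],"rotation":[0,0,0]}

```text
t: 24.33
tcp_pos: [0.4995, 0.1236, 0.0701]
tool_rot: [-179.3, 0.3, -95.6]
wrist_force: [0.7, -0.2, 0.6]
grip_width: 0.625
gripper_force: 0.0
```

```bash
python3 - <<'E'
from h import *
look()
cycle(508,400.5,-83,-28,0)
E
```

```text
top
   [543.  59.  38.  27.  83.] tray frame [25. -0.]
   [580. 409.  42.  33. -69.] tray frame 
   [797. 428.  27.  24.  -2.] tray frame 
scene
   [434. 394.  47.  40. -87.] tray frame 
   [507. 402.  45.  36. -84.] tray frame 
   [581. 410.  52.  42. -69.] tray frame 
   [495. 122.  47.  34.  85.] tray frame [-30.  57.]
   [552.  92.  93.  45.  83.] tray frame [30. 33.]
now t24.43 [496.6 122.8  65.6] rot [-179.7    0.2  -95.7] grip 0.648 0.0 wf [-0.   0.  -0.1] j6 -37
(502.3, 261.7, 65.0, -97.0) lin [-0.694  0.04   0.003] rotz 0.022 rows 3.3 
(508.0, 400.5, 45.0, -83.0) lin [-0.692  0.056  0.1  ] rotz -0.233 rows 3.4 
(508.0, 400.5, -11.0, -83.0) lin [ 0.   -0.    0.28] rotz -0.0 rows 1.3 
(508.0, 400.5, 55.0, -83.0) lin [ 0.    0.   -0.33] rotz -0.0 rows 1.6 
(499.6, 232.6, 55.0, -97.0) lin [0.828 0.144 0.   ] rotz 0.233 rows 4.0 
(491.1, 64.8, 55.0, -95.7) lin [ 0.838 -0.06  -0.   ] rotz -0.022 rows 4.0 
(491.1, 64.8, 5.0, -95.7) lin [ 0.   -0.    0.25] rotz -0.0 rows 1.2 
(491.1, 64.8, 65.0, -95.7) lin [ 0.   0.  -0.3] rotz -0.0 rows 1.4
```

Call:
arm_command:
  deltas:
    - {"claw":0.65,"linear":[-0.694,0.04,0],"rotation":[0,0,0.022]}
    - {"claw":0.65,"linear":[-0.694,0.04,0],"rotation":[0,0,0.022]}
    - {"claw":0.65,"linear":[-0.694,0.04,0],"rotation":[0,0,0.022]}
    - {"claw":0.65,"linear":[-0.694,0.04,0],"rotation":[0,0,0.022]}
    - {"claw":0.65,"linear":[-0.694,0.04,0],"rotation":[0,0,0.022]}

```text
t: 24.85
tcp_pos: [0.5006, 0.264, 0.0624]
tool_rot: [-180.0, 0.0, -96.8]
wrist_force: [-0.0, -0.3, 0.4]
grip_width: 0.649
gripper_force: 0.0
```

Call:
arm_command:
  deltas:
    - {"claw":0.65,"linear":[-0.692,0.056,0.1],"rotation":[0,0,-0.233]}
    - {"claw":0.65,"linear":[-0.692,0.056,0.1],"rotation":[0,0,-0.233]}
    - {"claw":0.65,"linear":[-0.692,0.056,0.1],"rotation":[0,0,-0.233]}
    - {"claw":0.65,"linear":[-0.692,0.056,0.1],"rotation":[0,0,-0.233]}
    - {"claw":0.65,"linear":[-0.692,0.056,0.1],"rotation":[0,0,-0.233]}
    - {"claw":0.65,"linear":[-0.692,0.056,0.1],"rotation":[0,0,-0.233]}

```text
t: 25.35
tcp_pos: [0.5061, 0.3992, 0.0419]
tool_rot: [179.9, -0.1, -83.0]
wrist_force: [0.3, 0.3, 0.0]
grip_width: 0.649
gripper_force: 0.0
```

Call:
arm_command:
  deltas:
    - {"claw":0.65,"linear":[0,0,0.1],"rotation":[0,0,0]}
    - {"claw":0.65,"linear":[0,0,0.2],"rotation":[0,0,0]}
    - {"claw":0.65,"linear":[0,0,0.265],"rotation":[0,0,0]}
    - {"claw":0.65,"linear":[0,0,0.265],"rotation":[0,0,0]}
    - {"claw":0.2,"linear":[0,0,0.265],"rotation":[0,0,0]}
    - {"claw":0.2,"linear":[0,0,0.265],"rotation":[0,0,0]}
    - {"claw":0.2,"linear":[0,0,0.265],"rotation":[0,0,0]}
    - {"claw":0.2,"linear":[0,0,0.265],"rotation":[0,0,0]}

```text
t: 26.02
tcp_pos: [0.5075, 0.3996, -0.0085]
tool_rot: [-179.9, 0.1, -83.1]
wrist_force: [-0.5, -0.5, 2.9]
grip_width: 0.362
gripper_force: 35.8
```

Call:
arm_command:
  deltas:
    - {"claw":0.2,"linear":[0,0,-0.1],"rotation":[0,0,0]}
    - {"claw":0.2,"linear":[0,0,-0.3],"rotation":[0,0,0]}
    - {"claw":0.2,"linear":[0,0,-0.34],"rotation":[0,0,0]}
    - {"claw":0.2,"linear":[0,0,-0.34],"rotation":[0,0,0]}

```text
t: 26.35
tcp_pos: [0.509, 0.4013, 0.0631]
tool_rot: [-179.6, 0.3, -83.0]
wrist_force: [-0.2, 0.8, 0.3]
grip_width: 0.363
gripper_force: 35.4
```

Call:
arm_command:
  deltas:
    - {"claw":0.2,"linear":[0.828,0.144,0],"rotation":[0,0,0.233]}
    - {"claw":0.2,"linear":[0.828,0.144,0],"rotation":[0,0,0.233]}
    - {"claw":0.2,"linear":[0.828,0.144,0],"rotation":[0,0,0.233]}
    - {"claw":0.2,"linear":[0.828,0.144,0],"rotation":[0,0,0.233]}
    - {"claw":0.2,"linear":[0.828,0.144,0],"rotation":[0,0,0.233]}
    - {"claw":0.2,"linear":[0.828,0.144,0],"rotation":[0,0,0.233]}

```text
t: 26.85
tcp_pos: [0.4978, 0.2292, 0.0583]
tool_rot: [-180.0, 0.0, -97.2]
wrist_force: [-0.7, 0.6, -0.3]
grip_width: 0.363
gripper_force: 35.4
```

Call:
arm_command:
  deltas:
    - {"claw":0.2,"linear":[0.838,-0.06,0],"rotation":[0,0,-0.022]}
    - {"claw":0.2,"linear":[0.838,-0.06,0],"rotation":[0,0,-0.022]}
    - {"claw":0.2,"linear":[0.838,-0.06,0],"rotation":[0,0,-0.022]}
    - {"claw":0.2,"linear":[0.838,-0.06,0],"rotation":[0,0,-0.022]}
    - {"claw":0.2,"linear":[0.838,-0.06,0],"rotation":[0,0,-0.022]}
    - {"claw":0.2,"linear":[0.838,-0.06,0],"rotation":[0,0,-0.022]}
    - {"claw":0.2,"linear":[0.838,-0.06,0],"rotation":[0,0,-0.022]}

```text
t: 27.43
tcp_pos: [0.4901, 0.0642, 0.058]
tool_rot: [-179.9, 0.0, -95.7]
wrist_force: [-0.6, 0.7, -0.7]
grip_width: 0.359
gripper_force: 35.4
```

Call:
arm_command:
  deltas:
    - {"claw":0.2,"linear":[0,0,0.15],"rotation":[0,0,0]}
    - {"claw":0.2,"linear":[0,0,0.24],"rotation":[0,0,0]}
    - {"claw":0.2,"linear":[0,0,0.24],"rotation":[0,0,0]}
    - {"claw":0.5,"linear":[0,0,0.24],"rotation":[0,0,0]}
    - {"claw":0.5,"linear":[0,0,0.24],"rotation":[0,0,0]}
    - {"claw":0.5,"linear":[0,0,0.1],"rotation":[0,0,0]}
    - {"claw":0.5,"linear":[0,0,-0.05],"rotation":[0,0,0]}
    - {"claw":0.65,"linear":[0,0,-0.05],"rotation":[0,0,0]}

```text
t: 28.1
tcp_pos: [0.4943, 0.0652, 0.075]
tool_rot: [-179.3, 0.2, -95.6]
wrist_force: [0.8, 0.5, 0.5]
grip_width: 0.625
gripper_force: 0.0
```

```bash
python3 - <<'E'
from h import *
look()
cycle(580,410,-69,28,-58)
E
```

```text
top
   [580. 409.  42.  33. -69.] tray frame 
   [797. 426.  27.  27.  -2.] tray frame 
scene
   [434. 394.  47.  40. -87.] tray frame 
   [581. 410.  52.  42. -69.] tray frame 
   [492.  94. 103.  34.  85.] tray frame [-30.  29.]
   [555. 114.  50.  44.  84.] tray frame [31. 55.]
   [538.  27.  48.  36.  84.] tray frame [ 22. -33.]
now t28.20 [491.3  64.7  70.6] rot [-179.7    0.2  -95.7] grip 0.648 0.0 wf [-0.6  0.4 -0.1] j6 -31
(535.6, 237.3, 65.0, -97.0) lin [-0.881 -0.135  0.028] rotz 0.022 rows 4.3 
(580.0, 410.0, 45.0, -69.0) lin [-0.884 -0.115  0.1  ] rotz -0.467 rows 4.3 
(580.0, 410.0, -11.0, -69.0) lin [ 0.   -0.    0.28] rotz -0.0 rows 1.3 
(580.0, 410.0, 55.0, -69.0) lin [ 0.    0.   -0.33] rotz -0.0 rows 1.6 
(560.6, 205.8, 55.0, -97.0) lin [0.918 0.456 0.   ] rotz 0.467 rows 4.9 
(541.1, 1.5, 55.0, -95.7) lin [ 1.026 -0.028 -0.   ] rotz -0.022 rows 4.9 BIG
(541.1, 1.5, 5.0, -95.7) lin [ 0.   -0.    0.25] rotz -0.0 rows 1.2 
(541.1, 1.5, 65.0, -95.7) lin [ 0.   0.  -0.3] rotz -0.0 rows 1.4
```

```bash
python3 - <<'E'
from h import *
cycle(580,410,-69,-30,-62)
E
```

```text
now t28.20 [491.3  64.7  70.6] rot [-179.7    0.2  -95.7] grip 0.648 0.0 wf [-0.6  0.4 -0.1] j6 -31
(535.6, 237.3, 65.0, -97.0) lin [-0.881 -0.135  0.028] rotz 0.022 rows 4.3 
(580.0, 410.0, 45.0, -69.0) lin [-0.884 -0.115  0.1  ] rotz -0.467 rows 4.3 
(580.0, 410.0, -11.0, -69.0) lin [ 0.   -0.    0.28] rotz -0.0 rows 1.3 
(580.0, 410.0, 55.0, -69.0) lin [ 0.    0.   -0.33] rotz -0.0 rows 1.6 
(531.5, 206.6, 55.0, -97.0) lin [0.863 0.591 0.   ] rotz 0.467 rows 5.0 
(483.0, 3.3, 55.0, -95.7) lin [1.038 0.117 0.   ] rotz -0.022 rows 5.0 BIG
(483.0, 3.3, 5.0, -95.7) lin [ 0.   -0.    0.25] rotz -0.0 rows 1.2 
(483.0, 3.3, 65.0, -95.7) lin [ 0.   0.  -0.3] rotz -0.0 rows 1.4
```

Call:
arm_command:
  deltas:
    - {"claw":0.65,"linear":[-0.881,-0.135,0.028],"rotation":[0,0,0.022]}
    - {"claw":0.65,"linear":[-0.881,-0.135,0.028],"rotation":[0,0,0.022]}
    - {"claw":0.65,"linear":[-0.881,-0.135,0.028],"rotation":[0,0,0.022]}
    - {"claw":0.65,"linear":[-0.881,-0.135,0.028],"rotation":[0,0,0.022]}
    - {"claw":0.65,"linear":[-0.881,-0.135,0.028],"rotation":[0,0,0.022]}
    - {"claw":0.65,"linear":[-0.881,-0.135,0.028],"rotation":[0,0,0.022]}

```text
t: 28.7
tcp_pos: [0.5341, 0.2395, 0.0613]
tool_rot: [180.0, 0.0, -96.9]
wrist_force: [-0.0, -0.2, 0.4]
grip_width: 0.65
gripper_force: 0.0
```

Call:
arm_command:
  deltas:
    - {"claw":0.65,"linear":[-0.884,-0.115,0.1],"rotation":[0,0,-0.467]}
    - {"claw":0.65,"linear":[-0.884,-0.115,0.1],"rotation":[0,0,-0.467]}
    - {"claw":0.65,"linear":[-0.884,-0.115,0.1],"rotation":[0,0,-0.467]}
    - {"claw":0.65,"linear":[-0.884,-0.115,0.1],"rotation":[0,0,-0.467]}
    - {"claw":0.65,"linear":[-0.884,-0.115,0.1],"rotation":[0,0,-0.467]}
    - {"claw":0.65,"linear":[-0.884,-0.115,0.1],"rotation":[0,0,-0.467]}
    - {"claw":0.65,"linear":[-0.884,-0.115,0.1],"rotation":[0,0,-0.467]}
    - {"claw":0.65,"linear":[-0.884,-0.115,0.1],"rotation":[0,0,-0.467]}

```text
t: 29.37
tcp_pos: [0.5782, 0.4076, 0.0422]
tool_rot: [180.0, -0.0, -69.1]
wrist_force: [0.2, 0.2, -0.6]
grip_width: 0.65
gripper_force: 0.0
```

Call:
arm_command:
  deltas:
    - {"claw":0.65,"linear":[0,0,0.1],"rotation":[0,0,0]}
    - {"claw":0.65,"linear":[0,0,0.2],"rotation":[0,0,0]}
    - {"claw":0.65,"linear":[0,0,0.265],"rotation":[0,0,0]}
    - {"claw":0.65,"linear":[0,0,0.265],"rotation":[0,0,0]}
    - {"claw":0.2,"linear":[0,0,0.265],"rotation":[0,0,0]}
    - {"claw":0.2,"linear":[0,0,0.265],"rotation":[0,0,0]}
    - {"claw":0.2,"linear":[0,0,0.265],"rotation":[0,0,0]}
    - {"claw":0.2,"linear":[0,0,0.265],"rotation":[0,0,0]}

```text
t: 30.03
tcp_pos: [0.5793, 0.4091, -0.0088]
tool_rot: [-179.8, 0.0, -69.0]
wrist_force: [-1.1, 0.1, 4.0]
grip_width: 0.362
gripper_force: 35.4
```

Call:
arm_command:
  deltas:
    - {"claw":0.2,"linear":[0,0,-0.1],"rotation":[0,0,0]}
    - {"claw":0.2,"linear":[0,0,-0.3],"rotation":[0,0,0]}
    - {"claw":0.2,"linear":[0,0,-0.34],"rotation":[0,0,0]}
    - {"claw":0.2,"linear":[0,0,-0.34],"rotation":[0,0,0]}

```text
t: 30.37
tcp_pos: [0.5808, 0.4107, 0.0631]
tool_rot: [-179.5, 0.2, -69.0]
wrist_force: [0.2, 0.1, 0.5]
grip_width: 0.362
gripper_force: 34.9
```

Call:
arm_command:
  deltas:
    - {"claw":0.2,"linear":[0.9,0.605,0],"rotation":[0,0,0.467]}
    - {"claw":0.2,"linear":[0.9,0.605,0],"rotation":[0,0,0.467]}
    - {"claw":0.2,"linear":[0.9,0.605,0],"rotation":[0,0,0.467]}
    - {"claw":0.2,"linear":[0.9,0.605,0],"rotation":[0,0,0.467]}
    - {"claw":0.2,"linear":[0.9,0.605,0],"rotation":[0,0,0.467]}
    - {"claw":0.2,"linear":[0.9,0.605,0],"rotation":[0,0,0.467]}
    - {"claw":0.2,"linear":[0.9,0.605,0],"rotation":[0,0,0.467]}

```text
t: 30.95
tcp_pos: [0.5289, 0.1946, 0.0577]
tool_rot: [180.0, 0.0, -97.2]
wrist_force: [0.3, 0.3, 0.1]
grip_width: 0.358
gripper_force: 35.0
```

Call:
arm_command:
  deltas:
    - {"claw":0.2,"linear":[1,0.117,0],"rotation":[0,0,-0.022]}
    - {"claw":0.2,"linear":[1,0.117,0],"rotation":[0,0,-0.022]}
    - {"claw":0.2,"linear":[1,0.117,0],"rotation":[0,0,-0.022]}
    - {"claw":0.2,"linear":[1,0.117,0],"rotation":[0,0,-0.022]}
    - {"claw":0.2,"linear":[1,0.117,0],"rotation":[0,0,-0.022]}
    - {"claw":0.2,"linear":[1,0.117,0],"rotation":[0,0,-0.022]}
    - {"claw":0.2,"linear":[1,0.117,0],"rotation":[0,0,-0.022]}

```text
t: 31.53
tcp_pos: [0.4823, 0.001, 0.0575]
tool_rot: [-180.0, 0.0, -95.9]
wrist_force: [0.6, 0.6, -0.3]
grip_width: 0.365
gripper_force: 35.0
```

Call:
arm_command:
  deltas:
    - {"claw":0.2,"linear":[0,0,0.15],"rotation":[0,0,0]}
    - {"claw":0.2,"linear":[0,0,0.25],"rotation":[0,0,0]}
    - {"claw":0.2,"linear":[0,0,0.25],"rotation":[0,0,0]}
    - {"claw":0.5,"linear":[0,0,0.25],"rotation":[0,0,0]}
    - {"claw":0.5,"linear":[0,0,0.25],"rotation":[0,0,0]}
    - {"claw":0.5,"linear":[0,0,0.1],"rotation":[0,0,0]}
    - {"claw":0.5,"linear":[0,0,-0.05],"rotation":[0,0,0]}
    - {"claw":0.65,"linear":[0,0,-0.05],"rotation":[0,0,0]}

```text
t: 32.2
tcp_pos: [0.4872, 0.0029, 0.0745]
tool_rot: [-179.3, 0.2, -95.6]
wrist_force: [1.1, -0.7, 0.1]
grip_width: 0.622
gripper_force: 0.0
```

```bash
python3 - <<'E'
from h import *
look()
cycle(434,393.5,-87,28,10)
E
```

```text
top
   [434. 393.  41.  28. -87.] tray frame 
   [797. 427.  27.  26.  -2.] tray frame 
scene
   [434. 394.  47.  40. -87.] tray frame 
   [492.  94. 102.  34.  85.] tray frame [-30.  29.]
   [555. 113.  50.  44.  85.] tray frame [31. 55.]
   [486.   1.  56.  41.  84.] tray frame [-27. -64.]
   [538.  27.  48.  36.  84.] tray frame [ 22. -33.]
now t32.30 [484.2   2.7  70. ] rot [-179.7    0.1  -95.7] grip 0.650 0.0 wf [-0.3  0.4 -1.3] j6 -25
(459.1, 198.1, 65.0, -97.0) lin [-0.96   0.222  0.025] rotz 0.022 rows 4.7 
(434.0, 393.5, 45.0, -87.0) lin [-0.954  0.244  0.1  ] rotz -0.167 rows 4.7 
(434.0, 393.5, -11.0, -87.0) lin [ 0.   -0.    0.28] rotz -0.0 rows 1.3 
(434.0, 393.5, 55.0, -87.0) lin [-0.    0.   -0.33] rotz -0.0 rows 1.6 
(490.9, 231.3, 55.0, -97.0) lin [ 0.825 -0.242 -0.   ] rotz 0.167 rows 4.1 
(547.9, 69.2, 55.0, -95.7) lin [ 0.77  -0.382 -0.   ] rotz -0.022 rows 4.1 
(547.9, 69.2, 5.0, -95.7) lin [ 0.   -0.    0.25] rotz -0.0 rows 1.2 
(547.9, 69.2, 65.0, -95.7) lin [ 0.   0.  -0.3] rotz -0.0 rows 1.4
```

Call:
arm_command:
  deltas:
    - {"claw":0.65,"linear":[-0.96,0.222,0.025],"rotation":[0,0,0.022]}
    - {"claw":0.65,"linear":[-0.96,0.222,0.025],"rotation":[0,0,0.022]}
    - {"claw":0.65,"linear":[-0.96,0.222,0.025],"rotation":[0,0,0.022]}
    - {"claw":0.65,"linear":[-0.96,0.222,0.025],"rotation":[0,0,0.022]}
    - {"claw":0.65,"linear":[-0.96,0.222,0.025],"rotation":[0,0,0.022]}
    - {"claw":0.65,"linear":[-0.96,0.222,0.025],"rotation":[0,0,0.022]}
    - {"claw":0.65,"linear":[-0.96,0.222,0.025],"rotation":[0,0,0.022]}

```text
t: 32.88
tcp_pos: [0.4565, 0.1989, 0.062]
tool_rot: [180.0, -0.0, -96.9]
wrist_force: [0.1, -1.0, 0.2]
grip_width: 0.653
gripper_force: 0.0
```

Call:
arm_command:
  deltas:
    - {"claw":0.65,"linear":[-0.954,0.244,0.1],"rotation":[0,0,-0.167]}
    - {"claw":0.65,"linear":[-0.954,0.244,0.1],"rotation":[0,0,-0.167]}
    - {"claw":0.65,"linear":[-0.954,0.244,0.1],"rotation":[0,0,-0.167]}
    - {"claw":0.65,"linear":[-0.954,0.244,0.1],"rotation":[0,0,-0.167]}
    - {"claw":0.65,"linear":[-0.954,0.244,0.1],"rotation":[0,0,-0.167]}
    - {"claw":0.65,"linear":[-0.954,0.244,0.1],"rotation":[0,0,-0.167]}
    - {"claw":0.65,"linear":[-0.954,0.244,0.1],"rotation":[0,0,-0.167]}

```text
t: 33.47
tcp_pos: [0.4318, 0.3928, 0.0414]
tool_rot: [179.9, -0.1, -87.0]
wrist_force: [0.8, -0.8, -0.3]
grip_width: 0.65
gripper_force: 0.0
```

Call:
arm_command:
  deltas:
    - {"claw":0.65,"linear":[0,0,0.1],"rotation":[0,0,0]}
    - {"claw":0.65,"linear":[0,0,0.2],"rotation":[0,0,0]}
    - {"claw":0.65,"linear":[0,0,0.265],"rotation":[0,0,0]}
    - {"claw":0.65,"linear":[0,0,0.265],"rotation":[0,0,0]}
    - {"claw":0.2,"linear":[0,0,0.265],"rotation":[0,0,0]}
    - {"claw":0.2,"linear":[0,0,0.265],"rotation":[0,0,0]}
    - {"claw":0.2,"linear":[0,0,0.265],"rotation":[0,0,0]}
    - {"claw":0.2,"linear":[0,0,0.265],"rotation":[0,0,0]}

```text
t: 34.13
tcp_pos: [0.4328, 0.393, -0.0094]
tool_rot: [-179.9, 0.1, -87.0]
wrist_force: [-0.3, -0.6, 2.2]
grip_width: 0.366
gripper_force: 35.2
```

Call:
arm_command:
  deltas:
    - {"claw":0.2,"linear":[0,0,-0.1],"rotation":[0,0,0]}
    - {"claw":0.2,"linear":[0,0,-0.3],"rotation":[0,0,0]}
    - {"claw":0.2,"linear":[0,0,-0.34],"rotation":[0,0,0]}
    - {"claw":0.2,"linear":[0,0,-0.34],"rotation":[0,0,0]}

```text
t: 34.47
tcp_pos: [0.434, 0.3949, 0.0619]
tool_rot: [-179.7, 0.4, -87.0]
wrist_force: [0.2, 0.0, -0.2]
grip_width: 0.366
gripper_force: 34.8
```

Call:
arm_command:
  deltas:
    - {"claw":0.2,"linear":[0.825,-0.242,0],"rotation":[0,0,0.167]}
    - {"claw":0.2,"linear":[0.825,-0.242,0],"rotation":[0,0,0.167]}
    - {"claw":0.2,"linear":[0.825,-0.242,0],"rotation":[0,0,0.167]}
    - {"claw":0.2,"linear":[0.825,-0.242,0],"rotation":[0,0,0.167]}
    - {"claw":0.2,"linear":[0.825,-0.242,0],"rotation":[0,0,0.167]}
    - {"claw":0.2,"linear":[0.825,-0.242,0],"rotation":[0,0,0.167]}

```text
t: 34.97
tcp_pos: [0.4892, 0.2278, 0.0571]
tool_rot: [180.0, -0.0, -97.3]
wrist_force: [-0.5, 0.7, -0.1]
grip_width: 0.366
gripper_force: 34.8
```

Call:
arm_command:
  deltas:
    - {"claw":0.2,"linear":[0.77,-0.382,0],"rotation":[0,0,-0.022]}
    - {"claw":0.2,"linear":[0.77,-0.382,0],"rotation":[0,0,-0.022]}
    - {"claw":0.2,"linear":[0.77,-0.382,0],"rotation":[0,0,-0.022]}
    - {"claw":0.2,"linear":[0.77,-0.382,0],"rotation":[0,0,-0.022]}
    - {"claw":0.2,"linear":[0.77,-0.382,0],"rotation":[0,0,-0.022]}
    - {"claw":0.2,"linear":[0.77,-0.382,0],"rotation":[0,0,-0.022]}
    - {"claw":0.2,"linear":[0.77,-0.382,0],"rotation":[0,0,-0.022]}

```text
t: 35.55
tcp_pos: [0.5458, 0.0687, 0.057]
tool_rot: [180.0, 0.0, -95.8]
wrist_force: [-0.1, 0.6, -0.2]
grip_width: 0.362
gripper_force: 34.9
```

Call:
arm_command:
  deltas:
    - {"claw":0.2,"linear":[0,0,0.1],"rotation":[0,0,0]}
    - {"claw":0.2,"linear":[0,0,0.22],"rotation":[0,0,0]}
    - {"claw":0.2,"linear":[0,0,0.22],"rotation":[0,0,0]}
    - {"claw":0.48,"linear":[0,0,0.22],"rotation":[0,0,0]}
    - {"claw":0.48,"linear":[0,0,0.22],"rotation":[0,0,0]}
    - {"claw":0.48,"linear":[0,0,0.1],"rotation":[0,0,0]}
    - {"claw":0.48,"linear":[0,0,-0.1],"rotation":[0,0,0]}
    - {"claw":0.48,"linear":[0,0,-0.2],"rotation":[0,0,0]}

```text
t: 36.22
tcp_pos: [0.5481, 0.0688, 0.1029]
tool_rot: [-179.6, 0.1, -95.6]
wrist_force: [1.4, 0.4, 0.5]
grip_width: 0.48
gripper_force: 0.0
```

```bash
python3 - <<'E'
from h import *
look(); plan()
s=arm.camera("scene");c=arm.camera("top")
cv2.imwrite("pics/d1.png",np.hstack([save(c,(230,180,390,320),"",(400,350)),save(s,(235,180,395,320),"",(400,350))])[:,:,::-1])
E
```

```text
top
   [481.   5.  39.  27.  88.] tray frame [-32. -60.]
   [489.  66.  40.  27.  84.] tray frame [-30.   1.]
   [494. 123.  40.  27.  84.] tray frame [-31.  58.]
   [538.  34.  54.  27.  81.] tray frame [ 22. -26.]
   [552. 112.  54.  30.  84.] tray frame [27. 53.]
   [797. 428.  27.  24.  -2.] tray frame 
scene
   [492.  94. 102.  34.  85.] tray frame [-30.  29.]
   [486.   2.  54.  41.  84.] tray frame [-27. -63.]
   [553.  70. 137.  57.  84.] tray frame [33. 12.]
now t36.32 [549.6  69.5 103.9] rot [-179.3    0.2  -95.6] grip 0.478 0.0 wf [ 0.5 -0.4 -0.2] j6 -29
```

View pics/d1.png

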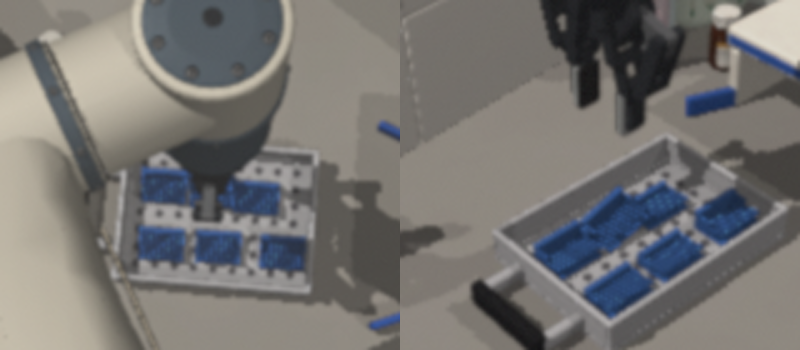

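All six combs are in the tray, with one leaning slightly on its neighbours. Next I'll push the handle with the fingers part-open so they contact at two points.

```bash
python3 - <<'E'
from h import *
plan((535,229,60,-95.6),(535,229,-8,-95.6),(506.4,-71.3,-8,-95.6))
E
```

```text
now t36.42 [546.6  68.9  99.2] rot [-179.8    0.1  -95.7] grip 0.481 0.0 wf [-0.2  0.5 -0.9] j6 -29
(535, 229, 60, -95.6) lin [-0.791  0.137  0.196] rotz -0.002 rows 4.0 
(535, 229, -8, -95.6) lin [ 0.   -0.    0.34] rotz -0.0 rows 1.6 
(506.4, -71.3, -8, -95.6) lin [ 1.508 -0.004 -0.   ] rotz -0.0 rows 7.2 BIG
```

Call:
arm_command:
  deltas:
    - {"claw":0.45,"linear":[-0.79,0.137,0.05],"rotation":[0,0,0]}
    - {"claw":0.45,"linear":[-0.79,0.137,0.05],"rotation":[0,0,0]}
    - {"claw":0.45,"linear":[-0.79,0.137,0.1],"rotation":[0,0,0]}
    - {"claw":0.45,"linear":[-0.79,0.137,0.196],"rotation":[0,0,0]}
    - {"claw":0.45,"linear":[-0.79,0.137,0.196],"rotation":[0,0,0]}
    - {"claw":0.45,"linear":[-0.79,0.137,0.196],"rotation":[0,0,0]}
    - {"claw":0.45,"linear":[-0.79,0.137,0.196],"rotation":[0,0,0]}

```text
t: 37.0
tcp_pos: [0.5339, 0.2278, 0.0575]
tool_rot: [179.9, -0.1, -95.7]
wrist_force: [-0.1, -0.2, 0.6]
grip_width: 0.454
gripper_force: 0.0
```

Call:
arm_command:
  deltas:
    - {"claw":0.45,"linear":[0,0,0.1],"rotation":[0,0,0]}
    - {"claw":0.45,"linear":[0,0,0.2],"rotation":[0,0,0]}
    - {"claw":0.45,"linear":[0,0,0.27],"rotation":[0,0,0]}
    - {"claw":0.45,"linear":[0,0,0.33],"rotation":[0,0,0]}
    - {"claw":0.45,"linear":[0,0,0.33],"rotation":[0,0,0]}
    - {"claw":0.45,"linear":[0,0,0.33],"rotation":[0,0,0]}

```text
t: 37.5
tcp_pos: [0.5347, 0.2269, -0.0075]
tool_rot: [-180.0, -0.0, -95.8]
wrist_force: [0.0, 0.2, -0.1]
grip_width: 0.449
gripper_force: 0.0
```

```bash
python3 - <<'E'
from h import *
plan((535,229,-8,-95.6),(520.7,78.6,-8,-95.6))
s=arm.camera("scene");c=arm.camera("top")
cv2.imwrite("pics/d2.png",np.hstack([save(c,(210,180,370,320),"",(400,350)),save(s,(200,180,360,320),"",(400,350))])[:,:,::-1])
E
```

```text
now t37.50 [534.7 226.9  -7.5] rot [-180.    -0.   -95.8] grip 0.449 0.0 wf [ 0.   0.2 -0.1] j6 -44
(535, 229, -8, -95.6) lin [-0.011 -0.     0.003] rotz -0.003 rows 0.1 
(520.7, 78.6, -8, -95.6) lin [ 0.755 -0.002 -0.   ] rotz -0.0 rows 3.6
```

View pics/d2.png

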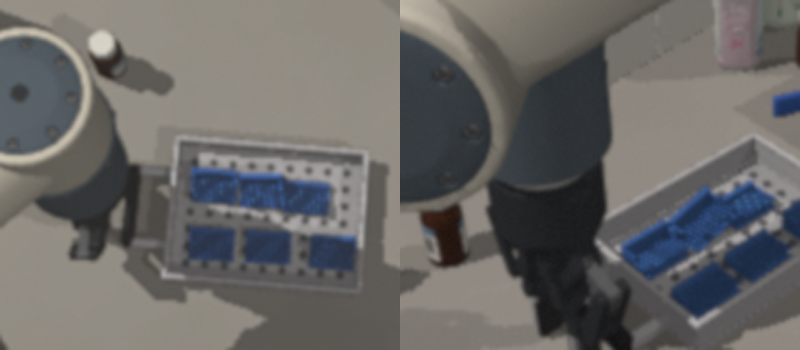

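The gripper stands left of the handle, which is at top-crop (130,205). I read the rim corners as (177,136), (369,153), (361,290), (163,274) and will check the tray pose from them.

```bash
python3 - <<'E'
from h import *
t=arm.camera("top")
w=plane(t,np.array([(177,136),(369,153),(361,290),(163,274)])/2.5+[209.7,179.7],.03)*1000
e=w[0]+w[3]-w[1]-w[2];x=w[0]+w[1]-w[2]-w[3];c=w.mean(0);print(c,np.degrees(np.arctan2(e[1],e[0]))-90,np.degrees(np.arctan2(x[1],x[0])))
d=c[:2]-[501,-127.4];a=np.radians(-5.6);print("hood frame",d@[np.cos(a),np.sin(a)],d@[-np.sin(a),np.cos(a)])
E
```

```text
[519.1238  65.7476  30.    ] -6.6040495310848115 -6.218994737404622
hood frame -0.8105880988557495 193.99432571814523
```

Call:
arm_command:
  deltas:
    - {"claw":0.45,"linear":[0.04,0,0],"rotation":[0,0,0]}
    - {"claw":0.45,"linear":[0.08,0,0],"rotation":[0,0,0]}
    - {"claw":0.45,"linear":[0.12,0,0],"rotation":[0,0,0]}
    - {"claw":0.45,"linear":[0.16,0,0],"rotation":[0,0,0]}
    - {"claw":0.45,"linear":[0.2,0,0],"rotation":[0,0,0]}
    - {"claw":0.45,"linear":[0.24,0,0],"rotation":[0,0,0]}
    - {"claw":0.45,"linear":[0.28,0,0],"rotation":[0,0,0]}
    - {"claw":0.45,"linear":[0.32,0,0],"rotation":[0,0,0]}

```text
t: 38.32
tcp_pos: [0.529, 0.1645, -0.007]
tool_rot: [-179.8, 0.1, -95.7]
wrist_force: [0.5, 4.9, 4.0]
grip_width: 0.452
gripper_force: 2.7
```

Call:
arm_command:
  deltas:
    - {"claw":0.45,"linear":[0.04,0,0],"rotation":[0,0,0]}
    - {"claw":0.45,"linear":[0.08,0,0],"rotation":[0,0,0]}
    - {"claw":0.45,"linear":[0.12,0,0],"rotation":[0,0,0]}
    - {"claw":0.45,"linear":[0.16,0,0],"rotation":[0,0,0]}
    - {"claw":0.45,"linear":[0.2,0,0],"rotation":[0,0,0]}
    - {"claw":0.45,"linear":[0.24,0,0],"rotation":[0,0,0]}
    - {"claw":0.45,"linear":[0.28,0,0],"rotation":[0,0,0]}
    - {"claw":0.45,"linear":[0.32,0,0],"rotation":[0,0,0]}

```text
t: 38.98
tcp_pos: [0.5226, 0.1008, -0.007]
tool_rot: [-179.8, 0.1, -95.7]
wrist_force: [1.2, 6.1, 4.1]
grip_width: 0.449
gripper_force: 2.9
```

```bash
python3 - <<'E'
from h import *
plan((506.4,-71.3,-8,-95.6))
s=arm.camera("scene");c=arm.camera("top")
cv2.imwrite("pics/d3.png",np.hstack([save(c,(260,180,420,320),"",(400,350)),save(s,(230,150,430,325),"",(400,350))])[:,:,::-1])
E
```

```text
now t38.98 [522.6 100.8  -7. ] rot [-179.8    0.1  -95.7] grip 0.449 2.9 wf [1.2 6.1 4.1] j6 -33
(506.4, -71.3, -8, -95.6) lin [ 0.864 -0.005  0.005] rotz -0.002 rows 4.1
```

View pics/d3.png

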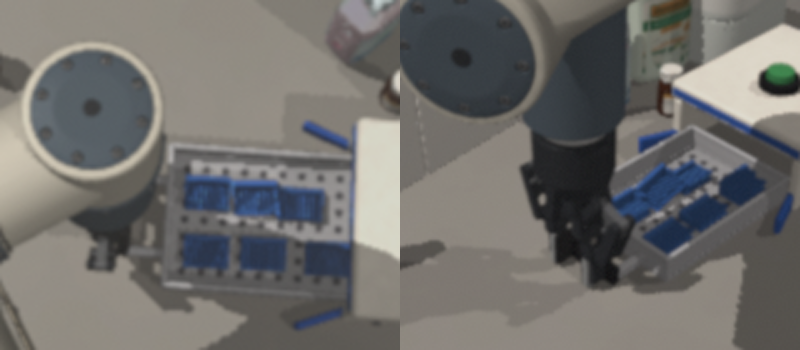

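The tray is entering the mouth straight between the rails (top-crop x ≈ 350). I'll keep pushing.

Call:
arm_command:
  deltas:
    - {"claw":0.45,"linear":[0.04,0,0],"rotation":[0,0,0]}
    - {"claw":0.45,"linear":[0.08,0,0],"rotation":[0,0,0]}
    - {"claw":0.45,"linear":[0.12,0,0],"rotation":[0,0,0]}
    - {"claw":0.45,"linear":[0.16,0,0],"rotation":[0,0,0]}
    - {"claw":0.45,"linear":[0.2,0,0],"rotation":[0,0,0]}
    - {"claw":0.45,"linear":[0.24,0,0],"rotation":[0,0,0]}
    - {"claw":0.45,"linear":[0.28,0,0],"rotation":[0,0,0]}
    - {"claw":0.45,"linear":[0.32,0,0],"rotation":[0,0,0]}

```text
t: 39.75
tcp_pos: [0.5152, 0.0364, -0.0078]
tool_rot: [-180.0, 0.0, -95.7]
wrist_force: [0.4, 4.5, 3.2]
grip_width: 0.45
gripper_force: 2.6
```

Call:
arm_command:
  deltas:
    - {"claw":0.45,"linear":[0.04,0,0],"rotation":[0,0,0]}
    - {"claw":0.45,"linear":[0.08,0,0],"rotation":[0,0,0]}
    - {"claw":0.45,"linear":[0.12,0,0],"rotation":[0,0,0]}
    - {"claw":0.45,"linear":[0.16,0,0],"rotation":[0,0,0]}
    - {"claw":0.45,"linear":[0.2,0,0],"rotation":[0,0,0]}
    - {"claw":0.45,"linear":[0.24,0,0],"rotation":[0,0,0]}
    - {"claw":0.45,"linear":[0.28,0,0],"rotation":[0,0,0]}
    - {"claw":0.45,"linear":[0.32,0,0],"rotation":[0,0,0]}

```text
t: 40.42
tcp_pos: [0.5087, -0.0272, -0.0078]
tool_rot: [-180.0, 0.0, -95.7]
wrist_force: [0.4, 4.9, 3.7]
grip_width: 0.45
gripper_force: 2.8
```

Call:
arm_command:
  deltas:
    - {"claw":0.45,"linear":[0.02,0,0],"rotation":[0,0,0]}
    - {"claw":0.45,"linear":[0.04,0,0],"rotation":[0,0,0]}
    - {"claw":0.45,"linear":[0.06,0,0],"rotation":[0,0,0]}
    - {"claw":0.45,"linear":[0.08,0,0],"rotation":[0,0,0]}
    - {"claw":0.45,"linear":[0.1,0,0],"rotation":[0,0,0]}
    - {"claw":0.45,"linear":[0.12,0,0],"rotation":[0,0,0]}
    - {"claw":0.45,"linear":[0.14,0,0],"rotation":[0,0,0]}
    - {"claw":0.45,"linear":[0.15,0,0],"rotation":[0,0,0]}

```text
t: 41.08
tcp_pos: [0.5056, -0.0568, -0.0079]
tool_rot: [-180.0, 0.0, -95.7]
wrist_force: [1.6, 5.3, 3.8]
grip_width: 0.451
gripper_force: 2.8
```

Now slower steps until I feel the stop.

Call:
arm_command:
  deltas:
    - {"claw":0.45,"linear":[0.01,0,0],"rotation":[0,0,0]}
    - {"claw":0.45,"linear":[0.02,0,0],"rotation":[0,0,0]}
    - {"claw":0.45,"linear":[0.03,0,0],"rotation":[0,0,0]}
    - {"claw":0.45,"linear":[0.04,0,0],"rotation":[0,0,0]}
    - {"claw":0.45,"linear":[0.04,0,0],"rotation":[0,0,0]}

```text
t: 41.5
tcp_pos: [0.5048, -0.0648, -0.008]
tool_rot: [180.0, -0.0, -95.7]
wrist_force: [1.0, 2.9, 2.3]
grip_width: 0.453
gripper_force: 1.8
```

Call:
arm_command:
  deltas:
    - {"claw":0.45,"linear":[0.01,0,0],"rotation":[0,0,0]}
    - {"claw":0.45,"linear":[0.02,0,0],"rotation":[0,0,0]}
    - {"claw":0.45,"linear":[0.02,0,0],"rotation":[0,0,0]}

```text
t: 41.75
tcp_pos: [0.5044, -0.0686, -0.008]
tool_rot: [180.0, -0.0, -95.7]
wrist_force: [0.8, 4.3, 3.5]
grip_width: 0.449
gripper_force: 1.9
```

Call:
arm_command:
  deltas:
    - {"claw":0.45,"linear":[0.01,0,0],"rotation":[0,0,0]}
    - {"claw":0.45,"linear":[0.02,0,0],"rotation":[0,0,0]}
    - {"claw":0.45,"linear":[0.02,0,0],"rotation":[0,0,0]}

```text
t: 42.0
tcp_pos: [0.504, -0.0726, -0.008]
tool_rot: [180.0, -0.0, -95.7]
wrist_force: [1.7, 3.6, 3.1]
grip_width: 0.452
gripper_force: 1.9
```

Call:
arm_command:
  deltas:
    - {"claw":0.45,"linear":[0.01,0,0],"rotation":[0,0,0]}
    - {"claw":0.45,"linear":[0.015,0,0],"rotation":[0,0,0]}
    - {"claw":0.45,"linear":[0.015,0,0],"rotation":[0,0,0]}

```text
t: 42.25
tcp_pos: [0.5037, -0.0755, -0.008]
tool_rot: [180.0, 0.0, -95.7]
wrist_force: [1.6, 4.4, 4.1]
grip_width: 0.45
gripper_force: 2.2
```

Call:
arm_command:
  deltas:
    - {"claw":0.45,"linear":[0.01,0,0],"rotation":[0,0,0]}
    - {"claw":0.45,"linear":[0.015,0,0],"rotation":[0,0,0]}
    - {"claw":0.45,"linear":[0.015,0,0],"rotation":[0,0,0]}

```text
t: 42.5
tcp_pos: [0.5038, -0.0755, -0.008]
tool_rot: [-180.0, 0.3, -95.8]
wrist_force: [-0.4, 19.5, 5.9]
grip_width: 0.448
gripper_force: 9.2
```

Call:
arm_command:
  deltas:
    - {"claw":0.45,"linear":[0.005,0,0],"rotation":[0,0,0]}
    - {"claw":0.45,"linear":[0.01,0,0],"rotation":[0,0,0]}
    - {"claw":0.45,"linear":[0.01,0,0],"rotation":[0,0,0]}

```text
t: 42.75
tcp_pos: [0.5038, -0.0756, -0.008]
tool_rot: [-179.9, 0.4, -95.8]
wrist_force: [-2.4, 26.8, 7.2]
grip_width: 0.452
gripper_force: 13.7
```

Call:
arm_command:
  deltas:
    - {"claw":0.45,"linear":[0.005,0,0],"rotation":[0,0,0]}
    - {"claw":0.45,"linear":[0.01,0,0],"rotation":[0,0,0]}
    - {"claw":0.45,"linear":[0.01,0,0],"rotation":[0,0,0]}

```text
t: 43.0
tcp_pos: [0.5039, -0.0756, -0.008]
tool_rot: [-179.9, 0.6, -95.8]
wrist_force: [-3.3, 38.4, 10.2]
grip_width: 0.453
gripper_force: 18.3
```

The tray hit the stop (about 38 N, no further travel). I'll back off and locate the button.

Call:
arm_command:
  deltas:
    - {"claw":0.45,"linear":[-0.1,0,0],"rotation":[0,0,0]}
    - {"claw":0.45,"linear":[-0.12,0,0],"rotation":[0,0,0]}
    - {"claw":0.45,"linear":[-0.12,0,-0.2],"rotation":[0,0,0]}
    - {"claw":0.2,"linear":[-0.12,0,-0.4],"rotation":[0,0,0]}
    - {"claw":0,"linear":[-0.12,0,-0.6],"rotation":[0,0,0]}
    - {"claw":0,"linear":[-0.12,0,-0.8],"rotation":[0,0,0]}
    - {"claw":0,"linear":[-0.12,0,-0.8],"rotation":[0,0,0]}
    - {"claw":0,"linear":[-0.12,0,-0.8],"rotation":[0,0,0]}

```text
t: 43.67
tcp_pos: [0.506, -0.0593, 0.1539]
tool_rot: [-179.8, -0.0, -95.8]
wrist_force: [-0.3, 0.3, -0.4]
grip_width: -0.001
gripper_force: 0.0
```

```bash
python3 - <<'E'
from h import *
t=arm.camera("top");s=arm.camera("scene")
print(tri(t,(436.5,266),s,(419.5,187.5)))
for c in(t,s):
  for k in blobs(c,(105,120,40),(125,255,255),60,3000): print("blue",np.round(rect(c,k,.01)[0]))
plan((495.7,-205,130,-95.7),(495.7,-205,96,-95.7))
im=save(s,(330,140,490,280),"",(800,700))[:600]
cv2.imwrite("pics/d4.png",im[:,:,::-1])
E
```

```text
(array([ 0.4965, -0.2066,  0.0984]), np.float64(0.0006849437139277073))
blue [797. 428.]
blue [979. 314.]
blue [ 598. -121.]
blue [ 551. -192.]
now t43.77 [504.1 -59.2 150.7] rot [179.8  -0.1 -95.8] grip 0.007 0.0 wf [-0.3  0.5  0. ] j6 -17
(495.7, -205, 130, -95.7) lin [ 0.73  -0.032  0.103] rotz -0.001 rows 3.5 
(495.7, -205, 96, -95.7) lin [ 0.   -0.    0.17] rotz -0.0 rows 0.8
```

View pics/d4.png

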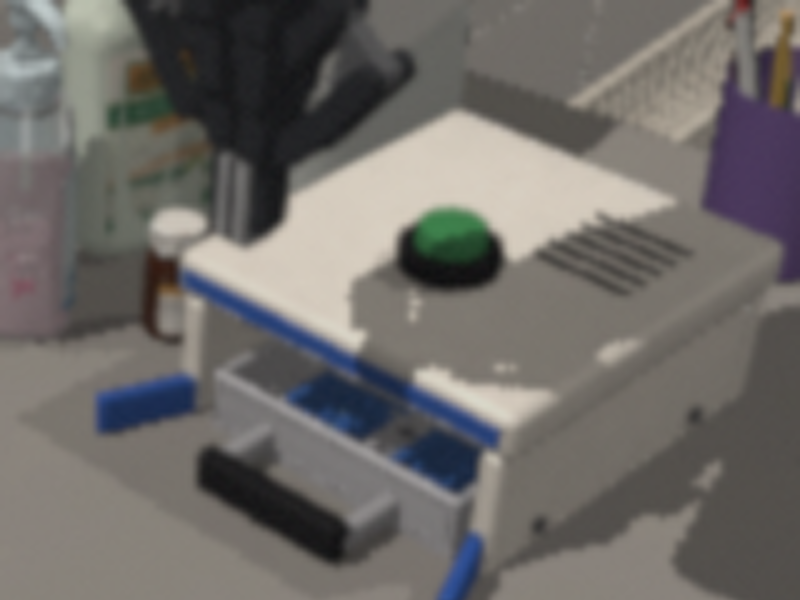

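The tray is home: its end wall is at the mouth with the handle at (270,500), and the combs are visible inside. Now I press the button.

Call:
arm_command:
  deltas:
    - {"claw":0,"linear":[0.735,-0.032,0.1],"rotation":[0,0,0]}
    - {"claw":0,"linear":[0.735,-0.032,0.1],"rotation":[0,0,0]}
    - {"claw":0,"linear":[0.735,-0.032,0.1],"rotation":[0,0,0]}
    - {"claw":0,"linear":[0.735,-0.032,0.1],"rotation":[0,0,0]}
    - {"claw":0,"linear":[0.735,-0.032,0.1],"rotation":[0,0,0]}
    - {"claw":0,"linear":[0.735,-0.032,0.1],"rotation":[0,0,0]}

```text
t: 44.27
tcp_pos: [0.4952, -0.2066, 0.1295]
tool_rot: [179.7, 0.0, -95.9]
wrist_force: [-0.2, 0.2, -0.2]
grip_width: -0.001
gripper_force: 0.0
```

Call:
arm_command:
  deltas:
    - {"claw":0,"linear":[0,0,0.1],"rotation":[0,0,0]}
    - {"claw":0,"linear":[0,0,0.16],"rotation":[0,0,0]}
    - {"claw":0,"linear":[0,0,0.19],"rotation":[0,0,0]}
    - {"claw":0,"linear":[0,0,0.19],"rotation":[0,0,0]}
    - {"claw":0,"linear":[0,0,0.19],"rotation":[0,0,0]}

```text
t: 44.68
tcp_pos: [0.4968, -0.2049, 0.0941]
tool_rot: [179.9, -0.0, -95.7]
wrist_force: [-1.6, 1.1, 2.5]
grip_width: -0.002
gripper_force: 1.2
```

Call:
arm_command:
  deltas:
    - {"claw":0,"linear":[0,0,0.005],"rotation":[0,0,0]}
    - {"claw":0,"linear":[0,0,0.01],"rotation":[0,0,0]}
    - {"claw":0,"linear":[0,0,0.01],"rotation":[0,0,0]}

```text
t: 44.93
tcp_pos: [0.4974, -0.2052, 0.0924]
tool_rot: [-180.0, 0.0, -95.7]
wrist_force: [-2.1, 1.3, 3.5]
grip_width: -0.001
gripper_force: 1.6
```

Call:
arm_command:
  deltas:
    - {"claw":0,"linear":[0,0,0.005],"rotation":[0,0,0]}
    - {"claw":0,"linear":[0,0,0.01],"rotation":[0,0,0]}
    - {"claw":0,"linear":[0,0,0.01],"rotation":[0,0,0]}

```text
t: 45.18
tcp_pos: [0.4976, -0.2053, 0.0911]
tool_rot: [-179.9, -0.0, -95.7]
wrist_force: [-3.8, 3.8, 9.3]
grip_width: 0.001
gripper_force: 4.4
```

Call:
arm_command:
  deltas:
    - {"claw":0,"linear":[0,0,0.005],"rotation":[0,0,0]}
    - {"claw":0,"linear":[0,0,0.01],"rotation":[0,0,0]}
    - {"claw":0,"linear":[0,0,0.01],"rotation":[0,0,0]}

```text
t: 45.43
tcp_pos: [0.4977, -0.2054, 0.0909]
tool_rot: [-179.9, -0.0, -95.7]
wrist_force: [-7.2, 6.8, 20.8]
grip_width: -0.002
gripper_force: 9.9
```

Call:
arm_command:
  deltas:
    - {"claw":0,"linear":[0,0,-0.1],"rotation":[0,0,0]}
    - {"claw":0,"linear":[0,0,-0.3],"rotation":[0,0,0]}
    - {"claw":0,"linear":[0,0,-0.5],"rotation":[0,0,0]}
    - {"claw":0,"linear":[-0.7,0,-0.5],"rotation":[0,0,0]}
    - {"claw":0,"linear":[-0.9,0,-0.5],"rotation":[0,0,0]}
    - {"claw":0,"linear":[-0.9,0,-0.5],"rotation":[0,0,0]}
    - {"claw":0,"linear":[-0.9,0,-0.5],"rotation":[0,0,0]}
    - {"claw":0,"linear":[-0.9,0,-0.5],"rotation":[0,0,0]}

```text
t: 46.1
tcp_pos: [0.5157, -0.0222, 0.1878]
tool_rot: [-180.0, 0.1, -95.6]
wrist_force: [0.2, -0.9, -0.6]
grip_width: -0.003
gripper_force: 0.0
```

```bash
python3 - <<'E'
from h import *
t=arm.camera("top");s=arm.camera("scene");plan()
for c in(t,s):
  for k in blobs(c,(45,80,30),(90,255,255),15,3000): print("green",cv2.minAreaRect(k)[0])
# vial/amber/handle unchanged since d4? compare hood area in scene with d4
d=cv2.imread("pics/d4.png")[:,:,::-1]; n=save(s,(330,140,490,280),"",(800,700))[:600]
a=np.abs(d[350:].astype(int)-n[350:]).mean(); print("diff",a)
print(arm.finish_job())
E
```

```text
now t46.20 [515.6 -23.9 187.7] rot [-180.     0.   -95.5] grip 0.003 0.0 wf [ 0.2  0.3 -0.5] j6 -20
green (436.5, 266.5)
green (122.03092956542969, 285.6803894042969)
green (419.5, 187.0)
diff 3.124686666666667
the job is handed in; nothing more can be done
None
```

The job is handed in, with no verdict returned: the tray is against the stop under the hood with all six combs in it, the green button was pressed and is back up, and I kept the arm clear of both brown bottles.

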